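# Fetch, load and return a solder pallet on its curved guide rail

## Robot

A 6-joint arm with a two-finger parallel gripper is mounted at the origin on a cart in front of the work surface, level with it; the furniture and walls round the work are solid. World frame = base frame: x ahead of the robot, y to its left, z up, the work surface at z = 0. Lengths are in mm, angles in rad, forces in N, time in s.
With the tool pointing down it reaches from about 325 to 875 mm from the base axis. Payload 4.4 kg.
Tool frame: the origin (TCP) lies on the centre line of the jaws, within the pads' length; the fingertips stand ahead of it and the grasp point (between the pads) lies 6 mm ahead of it (ctrl.tcp_to_tips is the z of the fingertips in the tool frame, in mm); z points along the fingers, y is the direction in which the jaws open and shut (so a half turn about z gives the same grasp; the last joint's range is limited). The gripper opens to 85 mm and grips with 20 to 120 N. Pads are 22 mm wide; open, the fingers measure 114 mm over their backs; the gripper's body (76 mm by 85 mm) begins 54 mm behind the grasp point. The pads swing forward as they close: fully open they stand 13 mm farther back than shut.
Start: joints at [0.955, 0.207, 1.542, -0, 1.393, -0.15], TCP at [258.264, 513.739, 256.282] pointing down, gripper open.
Joint ranges: [-2.73, 2.73], [-0.86, 2.22], [0.23, 2.46], [-1.11, 4.25], [0.08, 2.63], [-2.82, 2.82]. Speed limits (rad/s): [2.79, 2.79, 3.14, 3.14, 3.14, 3.14].

## Interface

Orientations are given as a 3x3 rotation matrix whose columns are the frame's x, y, z axes.
In Python, from plant import ctrl, sensors, optics gives the robot as it stands. Calls block until the motion is done:
- ctrl.move_ptp(position, orientation): joint-space move of the TCP to a pose.
- ctrl.move_l(position, rot=None, vel=150, threshold=None): straight line of the TCP; rot=None keeps the orientation; vel is the mean speed in mm/s. With threshold (N) it stops when the force on the tool has changed by that much, and returns True; else False.
- ctrl.set_joints(angles): joint-space move.
- ctrl.gripper_to(opening, force=None): finger opening in mm; force is the grip in N (None keeps the last); returns when the fingers have stopped.
- ctrl.hold(seconds).
- ctrl.solve_ik(position, orientation): joint angles nearest the present ones, or None.
- sensors.read_state(): the state.
- optics.grab_frame(name): name is "scene" or "top" or "wrist"; returns (picture, depth): 400x640x3 uint8, red, green, blue; 400x640 float32, mm along the optical axis (not along the pixel's ray), 0 where there is no reading.
- optics.camera_params(name): a dict with "mtx" (3x3 intrinsics, pixels), "R" (3x3) and "t" (3): a world point X has camera coordinates R X + t; the wrist camera has in their place "T_tool_cam" (4x4, takes a point from camera to tool coordinates, whose origin is the TCP and whose axes are the flange's). Camera axes: x right, y down, z forward; pixel columns grow to the right and rows downward; lengths in mm; the calibration is good to about 2 mm. A picture is of the moment at which its call begins: read the wrist's pose just before it. camera_params takes no time and is no camera call.
A pose or a line that the arm cannot do raises ctrl.MotionError and nothing moves.
- ctrl.finish_job(): hands the job in, once; it reports no verdict.
The state is a dict: "t": time; "q": joint angles; "qvel": joint speeds; "tau": joint torques, N m; "eef_pos": TCP position; "eef_rot": TCP orientation; "force": force on the tool from outside, world axes, zero at the start; "wrist_torque": the same for the moment, N m; "grip_width": finger opening in mm.
Only numpy, scipy, OpenCV 4.12 (cv2) and the standard library are available. Lean on these libraries where they do the work, as an engineer would, in place of code of your own. Each camera call takes 0.05 s, during which the arm holds its last target.

## Task

The empty solder pallet is bolted into the far end of the grooved guide rail: draw back the slide bolt and bring the pallet round the corner to the loading end, without ever lifting it out of the groove, and there seat every control board that lies at the left end of the bench, in front of the grey parts case, flat and square in a pocket of its own, home against the pallet's fence, and lay the steel hold-down bar on the pallet's ledge, flush against the edges of all the boards. Then push the loaded pallet back round the corner until it stops at the far end, with boards and bar still in place, and shoot the bolt fully home behind it. Do not knock over the white solvent bottle.

Things in the scene. Friction and masses are not known exactly. Their poses are not given: they have to be found in the camera images.
- curve_centre (a point): Centre of the 90-degree corner of the fixed aluminium guide rail, at bench height. In its axes the groove's centre line runs along x = -100 mm from y = +118 mm (closed loading end) to y = 0, round a quarter circle of radius 100 mm about this point, then along y = -100 mm from x = 0 to x = +123 mm (closed far end, the bay). Rail deck 14 mm high, 57 mm wide; groove 18 mm wide, 10 mm deep.
- bay_home (a point): Point on the rail's groove centre line at deck height (14 mm), 12 mm along the bay leg; axes as curve_centre. The axis of the pallet's post stands here when the pallet has come up against the far end of the groove.
- pallet_post (a point): Upright round steel post of the pallet, 16 mm diameter, top 59 mm above the pallet's underside; point on its axis 40 mm above the underside, straight above the rear guide pin. x along the pallet in the direction of travel, y across it to the left, z up. Hold the post and lead it along the groove's centre line to move the pallet: it turns by itself round the corner.
- pallet: Grey solder pallet, a plate 97 mm wide (y = -49 to 48 mm), from x = -13 to +203 mm, 0.45 to 0.8 kg. Origin on the rear pin's axis at the underside; axes as pallet_post. Slides on the rail on two 12 mm pins 105 mm apart reaching 8 mm into the groove. Fence: wall along its right side, inner face y = -44 mm, top z = 9 mm. Ledge for the bar: floor strip from y = 26 mm to a 5 mm high lip at y = 44 mm.
- pocket1 (a point): Pocket 1, 47 mm ahead of the post: point on its floor (4 mm above the pallet's underside) below the centre of a board lying home; axes as pallet_post. 58 mm wide along x between 5 mm high ribs; fence at y = -35 mm from here, open to the ledge at the left. A board lies with its 70 mm length along y, either way round, one short edge at the fence, the other 35 mm to the left of here.
- pocket2 (a point): Pocket 2, 108.5 mm ahead of the post: point on its floor (4 mm above the pallet's underside) below the centre of a board lying home; axes as pallet_post. 58 mm wide along x between 5 mm high ribs; fence at y = -35 mm from here, open to the ledge at the left. A board lies with its 70 mm length along y, either way round, one short edge at the fence, the other 35 mm to the left of here.
- pocket3 (a point): Pocket 3, 170 mm ahead of the post: point on its floor (4 mm above the pallet's underside) below the centre of a board lying home; axes as pallet_post. 58 mm wide along x between 5 mm high ribs; fence at y = -35 mm from here, open to the ledge at the left. A board lies with its 70 mm length along y, either way round, one short edge at the fence, the other 35 mm to the left of here.
- board1_c (a point): Green control board, 70 x 55 mm, 18 mm high with its parts (20 at most), 35 g, lying flat; may be absent. Point at its centre, 10 mm above its underside; x along the 70 mm length, y along the width, z up. Bare board 4.4 mm thick; above it the block of parts, 60 x 46 mm, can be gripped: by its 60 mm ends, fingertips above the bare board, the fingers clear the pocket's ribs and fence.
- board2_c (a point): Green control board, 70 x 55 mm, 18 mm high with its parts (20 at most), 35 g, lying flat; may be absent. Point at its centre, 10 mm above its underside; x along the 70 mm length, y along the width, z up. Bare board 4.4 mm thick; above it the block of parts, 60 x 46 mm, can be gripped: by its 60 mm ends, fingertips above the bare board, the fingers clear the pocket's ribs and fence.
- board3_c (a point): Green control board, 70 x 55 mm, 18 mm high with its parts (20 at most), 35 g, lying flat; may be absent. Point at its centre, 10 mm above its underside; x along the 70 mm length, y along the width, z up. Bare board 4.4 mm thick; above it the block of parts, 60 x 46 mm, can be gripped: by its 60 mm ends, fingertips above the bare board, the fingers clear the pocket's ribs and fence.
- bar_foot (a point): Steel hold-down bar, 170 mm long (x), 12 mm wide (y), 14 mm high, with an upright tab in the middle; point 7 mm above its underside. Laid flush it is 41 mm from the boards' centres, 32 mm to the left of the post's axis and 108 mm ahead of it, with 5 mm play lengthwise each way to the pallet's end walls and 6 mm to the lip.
- bar_tab (a point): Where to grip the bar: middle of its upright tab (46 mm along x, 10 mm thick, rising from 14 to 49 mm above the bar's underside); point 36 mm above the underside, axes as bar_foot. The boards stand 18 to 20 mm above the floor that the bar's underside rests on, so keep fingertips above them.
- bar: The bar's own frame: origin at the centre of its underside, axes as bar_foot; 0.13 to 0.21 kg.
- bolt (a joint): Slide bolt inside the corner, in m: 0 is drawn back, clear of the pallet's way; 0.058 is fully shot, across the pallet's way, just behind where its tail ends in the bay. It starts shot. It slides along the y axis of curve_centre, towards -y to shoot; stays where it is left; friction about 2 N.
- bolt_knob (a point): Upright black round knob of the bolt (14 mm diameter, from 26 to 61 mm above the bench): point on its axis 44 mm above the bench. It travels along x = -14 mm of curve_centre, on an aluminium plinth 14 mm high and 20 mm wide (y = -12 to 96 mm) with a 31 mm high staple at y = -3 mm.
- solvent: White solvent bottle with pump top, 62 mm diameter, 123 mm high, standing at the back left; origin at the centre of its underside. Leave it standing.

How it is judged (in metres and radians):
On the way, in this order (a step that is already met when the one before it is completed fails the run):
1. The pallet has been brought round the corner to the loading leg (post over 60 mm before the curve) (y of pallet_post in the frame of curve_centre above 0.06 m), for 0.2 s.
2. Every board is home in a pocket and the bar lies on the ledge flush against all their edges, with the pallet still at the loading end (post over 60 mm before the curve) (((x of board1_c in the frame of pocket1 between -0.004 and 0.004 m and y of board1_c in the frame of pocket1 between -0.002 and 0.0035 m and z of board1_c in the frame of pocket1 between 0.0075 and 0.012 m and angle between the x axis of board1_c and the y axis of pallet_post, either way round below 0.06 rad and angle between board1_c's own z axis and vertical below 0.05 rad) or (x of board1_c in the frame of pocket2 between -0.004 and 0.004 m and y of board1_c in the frame of pocket2 between -0.002 and 0.0035 m and z of board1_c in the frame of pocket2 between 0.0075 and 0.012 m and angle between the x axis of board1_c and the y axis of pallet_post, either way round below 0.06 rad and angle between board1_c's own z axis and vertical below 0.05 rad) or (x of board1_c in the frame of pocket3 between -0.004 and 0.004 m and y of board1_c in the frame of pocket3 between -0.002 and 0.0035 m and z of board1_c in the frame of pocket3 between 0.0075 and 0.012 m and angle between the x axis of board1_c and the y axis of pallet_post, either way round below 0.06 rad and angle between board1_c's own z axis and vertical below 0.05 rad)) and ((x of board2_c in the frame of pocket1 between -0.004 and 0.004 m and y of board2_c in the frame of pocket1 between -0.002 and 0.0035 m and z of board2_c in the frame of pocket1 between 0.0075 and 0.012 m and angle between the x axis of board2_c and the y axis of pallet_post, either way round below 0.06 rad and angle between board2_c's own z axis and vertical below 0.05 rad) or (x of board2_c in the frame of pocket2 between -0.004 and 0.004 m and y of board2_c in the frame of pocket2 between -0.002 and 0.0035 m and z of board2_c in the frame of pocket2 between 0.0075 and 0.012 m and angle between the x axis of board2_c and the y axis of pallet_post, either way round below 0.06 rad and angle between board2_c's own z axis and vertical below 0.05 rad) or (x of board2_c in the frame of pocket3 between -0.004 and 0.004 m and y of board2_c in the frame of pocket3 between -0.002 and 0.0035 m and z of board2_c in the frame of pocket3 between 0.0075 and 0.012 m and angle between the x axis of board2_c and the y axis of pallet_post, either way round below 0.06 rad and angle between board2_c's own z axis and vertical below 0.05 rad)) and ((x of board3_c in the frame of pocket1 between -0.004 and 0.004 m and y of board3_c in the frame of pocket1 between -0.002 and 0.0035 m and z of board3_c in the frame of pocket1 between 0.0075 and 0.012 m and angle between the x axis of board3_c and the y axis of pallet_post, either way round below 0.06 rad and angle between board3_c's own z axis and vertical below 0.05 rad) or (x of board3_c in the frame of pocket2 between -0.004 and 0.004 m and y of board3_c in the frame of pocket2 between -0.002 and 0.0035 m and z of board3_c in the frame of pocket2 between 0.0075 and 0.012 m and angle between the x axis of board3_c and the y axis of pallet_post, either way round below 0.06 rad and angle between board3_c's own z axis and vertical below 0.05 rad) or (x of board3_c in the frame of pocket3 between -0.004 and 0.004 m and y of board3_c in the frame of pocket3 between -0.002 and 0.0035 m and z of board3_c in the frame of pocket3 between 0.0075 and 0.012 m and angle between the x axis of board3_c and the y axis of pallet_post, either way round below 0.06 rad and angle between board3_c's own z axis and vertical below 0.05 rad)) and (y of board1_c in the frame of bar_foot between 0.039 and 0.0432 m or y of board1_c in the frame of bar_foot between -0.0432 and -0.039 m) and (y of board2_c in the frame of bar_foot between 0.039 and 0.0432 m or y of board2_c in the frame of bar_foot between -0.0432 and -0.039 m) and (y of board3_c in the frame of bar_foot between 0.039 and 0.0432 m or y of board3_c in the frame of bar_foot between -0.0432 and -0.039 m) and x of bar_foot in the frame of pallet_post between 0.09 and 0.127 m and z of bar_foot in the frame of pallet_post between -0.0315 and -0.0265 m and y of bar_foot in the frame of pallet_post between 0.02 and 0.044 m and angle between the x axis of bar_foot and the x axis of pallet_post, either way round below 0.035 rad and angle between bar_foot's own z axis and vertical below 0.05 rad and y of pallet_post in the frame of curve_centre above 0.06 m), for 0.2 s.
3. The pallet has come round the corner and stands at the far end of the rail (horizontal distance between pallet_post and bay_home below 0.008 m and angle between the x axis of pallet_post and the x axis of bay_home, either way round below 0.08 rad), for 0.2 s.
At the end, for the whole second after the job is handed in: Pallet post within 8 mm of bay_home, in line (0.08 rad); each board flat in a pocket, within 4 mm along the pallet, 3.5 mm of the fence, square to 0.06 rad; bar flat on the ledge, parallel (0.035 rad), within 2 mm of every board's edge; bolt shot 50 mm or more; all at rest (all of step 3 and ((x of board1_c in the frame of pocket1 between -0.004 and 0.004 m and y of board1_c in the frame of pocket1 between -0.002 and 0.0035 m and z of board1_c in the frame of pocket1 between 0.0075 and 0.012 m and angle between the x axis of board1_c and the y axis of pallet_post, either way round below 0.06 rad and angle between board1_c's own z axis and vertical below 0.05 rad) or (x of board1_c in the frame of pocket2 between -0.004 and 0.004 m and y of board1_c in the frame of pocket2 between -0.002 and 0.0035 m and z of board1_c in the frame of pocket2 between 0.0075 and 0.012 m and angle between the x axis of board1_c and the y axis of pallet_post, either way round below 0.06 rad and angle between board1_c's own z axis and vertical below 0.05 rad) or (x of board1_c in the frame of pocket3 between -0.004 and 0.004 m and y of board1_c in the frame of pocket3 between -0.002 and 0.0035 m and z of board1_c in the frame of pocket3 between 0.0075 and 0.012 m and angle between the x axis of board1_c and the y axis of pallet_post, either way round below 0.06 rad and angle between board1_c's own z axis and vertical below 0.05 rad)) and ((x of board2_c in the frame of pocket1 between -0.004 and 0.004 m and y of board2_c in the frame of pocket1 between -0.002 and 0.0035 m and z of board2_c in the frame of pocket1 between 0.0075 and 0.012 m and angle between the x axis of board2_c and the y axis of pallet_post, either way round below 0.06 rad and angle between board2_c's own z axis and vertical below 0.05 rad) or (x of board2_c in the frame of pocket2 between -0.004 and 0.004 m and y of board2_c in the frame of pocket2 between -0.002 and 0.0035 m and z of board2_c in the frame of pocket2 between 0.0075 and 0.012 m and angle between the x axis of board2_c and the y axis of pallet_post, either way round below 0.06 rad and angle between board2_c's own z axis and vertical below 0.05 rad) or (x of board2_c in the frame of pocket3 between -0.004 and 0.004 m and y of board2_c in the frame of pocket3 between -0.002 and 0.0035 m and z of board2_c in the frame of pocket3 between 0.0075 and 0.012 m and angle between the x axis of board2_c and the y axis of pallet_post, either way round below 0.06 rad and angle between board2_c's own z axis and vertical below 0.05 rad)) and ((x of board3_c in the frame of pocket1 between -0.004 and 0.004 m and y of board3_c in the frame of pocket1 between -0.002 and 0.0035 m and z of board3_c in the frame of pocket1 between 0.0075 and 0.012 m and angle between the x axis of board3_c and the y axis of pallet_post, either way round below 0.06 rad and angle between board3_c's own z axis and vertical below 0.05 rad) or (x of board3_c in the frame of pocket2 between -0.004 and 0.004 m and y of board3_c in the frame of pocket2 between -0.002 and 0.0035 m and z of board3_c in the frame of pocket2 between 0.0075 and 0.012 m and angle between the x axis of board3_c and the y axis of pallet_post, either way round below 0.06 rad and angle between board3_c's own z axis and vertical below 0.05 rad) or (x of board3_c in the frame of pocket3 between -0.004 and 0.004 m and y of board3_c in the frame of pocket3 between -0.002 and 0.0035 m and z of board3_c in the frame of pocket3 between 0.0075 and 0.012 m and angle between the x axis of board3_c and the y axis of pallet_post, either way round below 0.06 rad and angle between board3_c's own z axis and vertical below 0.05 rad)) and (y of board1_c in the frame of bar_foot between 0.039 and 0.0432 m or y of board1_c in the frame of bar_foot between -0.0432 and -0.039 m) and (y of board2_c in the frame of bar_foot between 0.039 and 0.0432 m or y of board2_c in the frame of bar_foot between -0.0432 and -0.039 m) and (y of board3_c in the frame of bar_foot between 0.039 and 0.0432 m or y of board3_c in the frame of bar_foot between -0.0432 and -0.039 m) and x of bar_foot in the frame of pallet_post between 0.09 and 0.127 m and z of bar_foot in the frame of pallet_post between -0.0315 and -0.0265 m and y of bar_foot in the frame of pallet_post between 0.02 and 0.044 m and angle between the x axis of bar_foot and the x axis of pallet_post, either way round below 0.035 rad and angle between bar_foot's own z axis and vertical below 0.05 rad and value of joint bolt above 0.05 m and linear speed of each of pallet, bar below 0.01 m/s); the robot touches nothing.
It fails at once if the pallet is lifted out of the groove (z of pallet_post in the frame of curve_centre above 0.066 m).
It fails at once if the solvent bottle is knocked over (angle between solvent's own z axis and vertical above 0.6 rad).
Of board1, board2, board3 only 2 to 3 are there at a start; the rules pass over those that are not, and their reading is None.
At some moment in a run one of board1, board2, board3 may be knocked a few centimetres aside while the robot is not near it.
Once in a run the grip may slacken for a moment while it holds something.
It also fails if it takes over 210 s, if anything falls off the work surface, if the arm or the gripper's body presses on something with over 40 N, if the wrist force passes 120 N, or if a joint passes its speed limit or range.

## Working session

There is one attempt and no reset: what is moved stays moved. The work goes in short steps, each a Python script; the robot and the scene stay as the last script left them, time stands still between calls to the robot, and variables do not carry over. Pictures are saved under pics/ and viewed, and the job is handed in when it is done.

```bash
ls; mkdir -p pics; cat > h.py <<'E'
import numpy as np, cv2
from plant import ctrl, sensors, optics
def save(name,fn):
    st=sensors.read_state()
    p,d=optics.grab_frame(name)
    cv2.imwrite('pics/'+fn+'.png',p[:,:,::-1]); np.savez('pics/'+fn+'.npz',p=p,d=d,pos=st['eef_pos'],rot=st['eef_rot'])
    return p,d,st
E
python3 - <<'E'
from h import *
s=sensors.read_state();print(s)
print(ctrl.tcp_to_tips)
for n in ("scene","top","wrist"):
    save(n,n+'0'); print(n,optics.camera_params(n))
E
```

```text
pics
{'t': 0.0, 'q': array([ 9.54513303e-01,  2.07441812e-01,  1.54298696e+00, -2.45183493e-05,
        1.39347522e+00, -1.50477826e-01]), 'qvel': array([-8.59073531e-04,  2.11005824e-03,  3.50133969e-04, -5.18382687e-05,
       -1.35817727e-04, -8.15357308e-04]), 'tau': array([ 1.15648207e-03, -3.83028424e+01, -2.91602987e+01, -9.22793515e-05,
        1.03119752e-02, -2.48546314e-05]), 'eef_pos': array([257.84768931, 513.152258  , 255.09764717]), 'eef_rot': array([[-8.93461949e-01,  4.49136964e-01, -1.31627152e-03],
       [ 4.49138777e-01,  8.93459987e-01, -1.90007421e-03],
       [ 3.22642378e-04, -2.28883258e-03, -9.99997329e-01]]), 'force': array([-0.69814112,  0.52316002,  1.02188854]), 'wrist_torque': array([-0.00971252, -0.0361912 ,  0.0195356 ]), 'grip_width': 85.58781567083528}
25.0
scene {'mtx': array([[398.21150402,   0.        , 323.44782793],
       [  0.        , 398.21150402, 193.57942842],
       [  0.        ,   0.        ,   1.        ]]), 'R': array([[ 0.84100336, -0.54089717, -0.01198313],
       [-0.23348627, -0.34287342, -0.90990218],
       [ 0.48805482,  0.76
[... 284 characters left out ...]
048, -0.0064791 ],
       [-0.98114737, -0.00616042, -0.19316287],
       [ 0.19311339,  0.00781612, -0.98114531]]), 't': array([-164.78870621,  604.76527675,  917.97531602])}
wrist {'mtx': array([[279.92684628,   0.        , 323.30015376],
       [  0.        , 279.92684628, 196.57792542],
       [  0.        ,   0.        ,   1.        ]]), 'T_tool_cam': array([[ 4.78899582e-04, -9.48577599e-01, -3.16544323e-01,
         7.99626834e+01],
       [ 9.99998225e-01,  1.03107318e-03, -1.57688561e-03,
        -6.72896245e-02],
       [ 1.82217873e-03, -3.16543006e-01,  9.48576410e-01,
        -1.17034152e+02],
       [ 0.00000000e+00,  0.00000000e+00,  0.00000000e+00,
         1.00000000e+00]])}
```

View pics/top0.png

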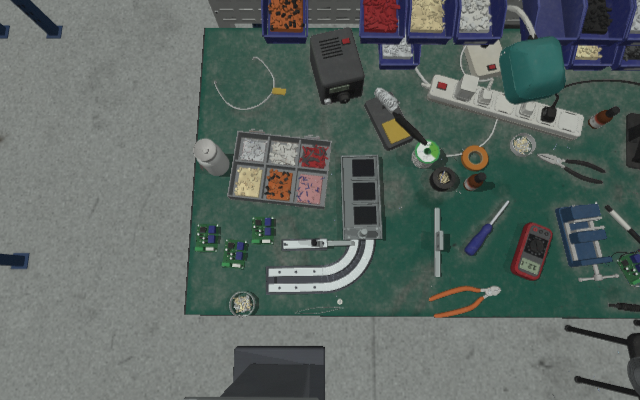

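View pics/scene0.png

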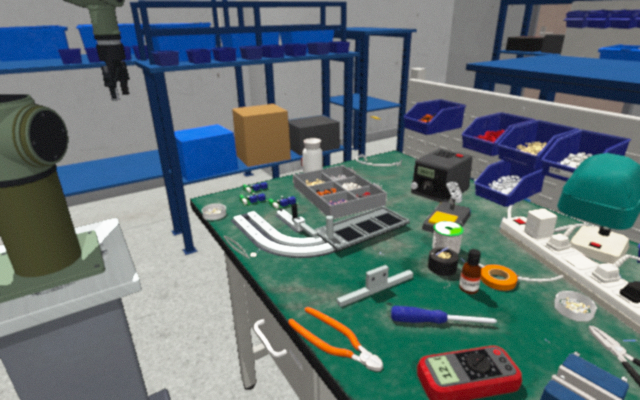

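View pics/wrist0.png

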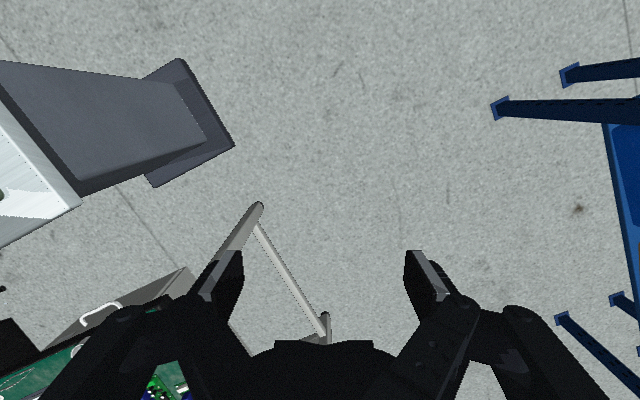

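```bash
cat >> h.py <<'E'
def cam(name,pos=None,rot=None):
    c=optics.camera_params(name)
    if name!='wrist': return c['mtx'],c['R'],c['t']
    T=c['T_tool_cam']; Rw=rot@T[:3,:3]; tw=pos+rot@T[:3,3]
    return c['mtx'],Rw.T,-Rw.T@tw
def rays(C,uv):
    K,R,t=C; uv=np.atleast_2d(np.array(uv,float))
    d=np.c_[(uv[:,0]-K[0,2])/K[0,0],(uv[:,1]-K[1,2])/K[1,1],np.ones(len(uv))]
    return -R.T@t, d@R
def onz(C,uv,z):
    o,d=rays(C,uv); return o+d*((z-o[2])/d[:,2])[:,None]
def proj(C,X):
    K,R,t=C; c=np.atleast_2d(X)@R.T+t; return (c[:,:2]/c[:,2:])*[K[0,0],K[1,1]]+[K[0,2],K[1,2]]
def load(fn,name):
    z=np.load('pics/'+fn+'.npz'); return z['p'],z['d'],cam(name,z['pos'],z['rot'])
def tri(Cs,uvs):
    A=np.zeros((3,3));b=np.zeros(3);L=[]
    for C,uv in zip(Cs,uvs):
        o,d=rays(C,uv); d=d[0]/np.linalg.norm(d[0]); P=np.eye(3)-np.outer(d,d); A+=P;b+=P@o;L.append((o,P))
    X=np.linalg.solve(A,b); return X,[round(float(np.linalg.norm(P@(X-o))),2) for o,P in L]
def crop(p,x0,y0,x1,y1,s,fn):
    cv2.imwrite('pics/'+fn+'.png',cv2.resize(p[y0:y1,x0:x1,::-1],None,fx=s,fy=s,interpolation=cv2.INTER_CUBIC))
DOWN=lambda a: np.array([[np.cos(a),np.sin(a),0],[np.sin(a),-np.cos(a),0],[0,0,-1.]])  # tool x at angle a, z down
E
python3 - <<'E'
from h import *
p,d,C=load('top0','top'); crop(p,180,120,500,320,2.5,'topc')
for n,uv,z in [('b1',(208,238),10),('b2',(236,252),10),('b3',(264,229),10),('post',(363,233),70),('knob',(318,243),50),('bar',(437,242),14),('railend',(269,280),14),('bottle',(208,150),123)]:
    print(n,onz(C,uv,z).round())
p,d,C=load('scene0','scene'); crop(p,190,130,430,310,3.3,'scenec')
E
```

```text
b1 [[525. 118.  10.]]
b2 [[491.  46.  10.]]
b3 [[549. -22.  10.]]
post [[ 533. -263.   70.]]
knob [[ 511. -157.   50.]]
bar [[ 519. -451.   14.]]
railend [[424. -39.  14.]]
bottle [[717.  98. 123.]]
```

View pics/topc.png

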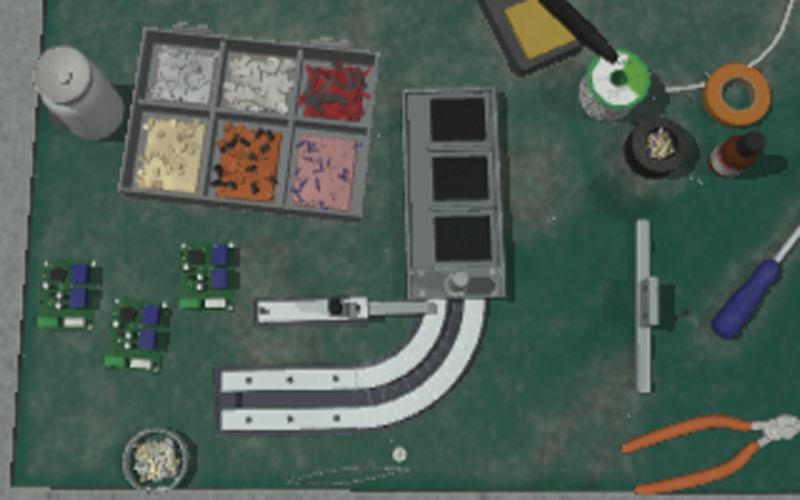

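View pics/scenec.png

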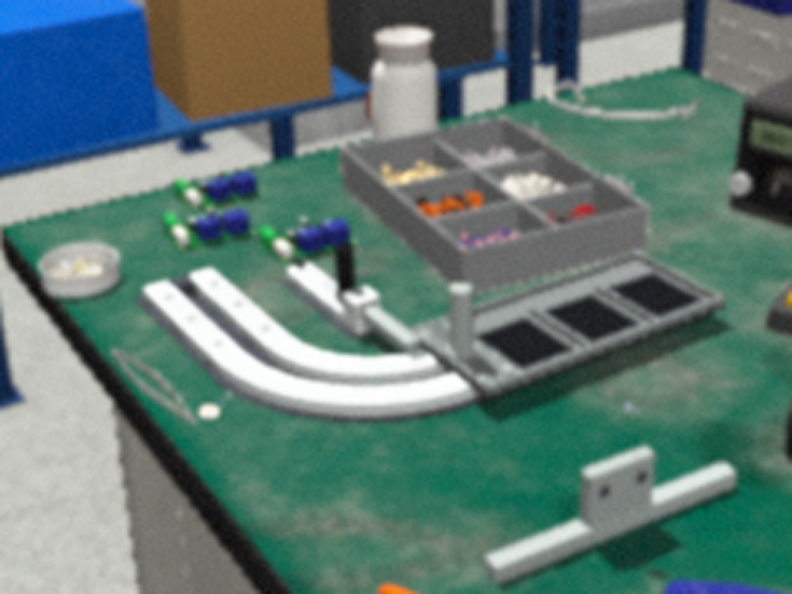

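```bash
python3 - <<'E'
from h import *
for i,(x,y) in enumerate([(480,60),(480,-60),(500,-180),(520,-300),(500,-430)]):
    P=np.array([x,y,200.]); 
    ctrl.move_ptp(P,DOWN(0)); p,d,s=save('wrist','w%d'%i); print(s['t'],s['eef_pos'].round(1),s['q'].round(2))
E
```

```text
1.9917 [480.1  60.6 200.2] [-0.05  0.07  1.82  0.    1.25  1.52]
2.5917 [480. -60. 200.] [-0.3   0.07  1.82  0.    1.25  1.27]
3.2 [ 500.1 -179.2  199.7] [-0.51  0.17  1.71  0.    1.27  1.06]
3.8083 [ 520.1 -299.2  199.7] [-0.67  0.31  1.53  0.    1.3   0.9 ]
4.45 [ 500.  -429.5  199.8] [-0.84  0.43  1.37  0.    1.34  0.73]
```

View pics/w0.png

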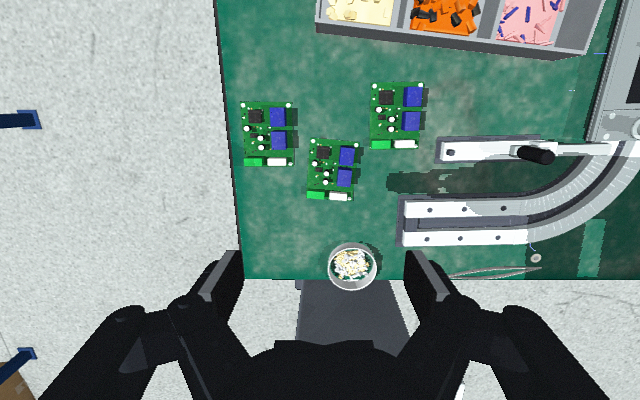

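View pics/w1.png

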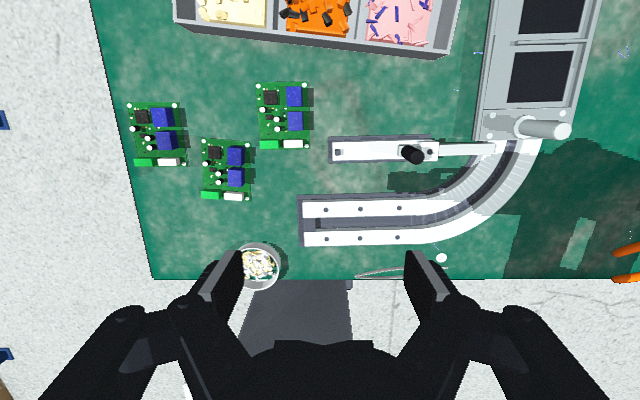

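View pics/w2.png

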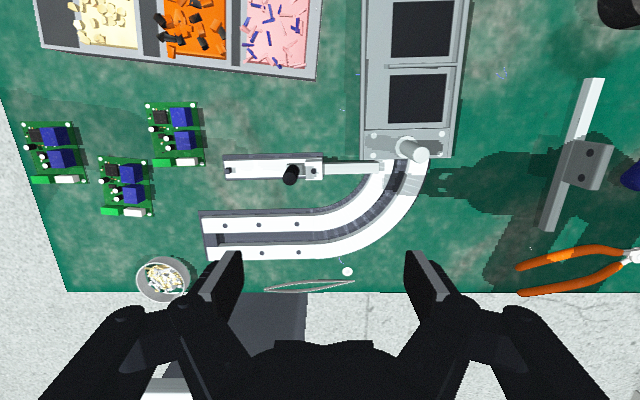

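View pics/w3.png

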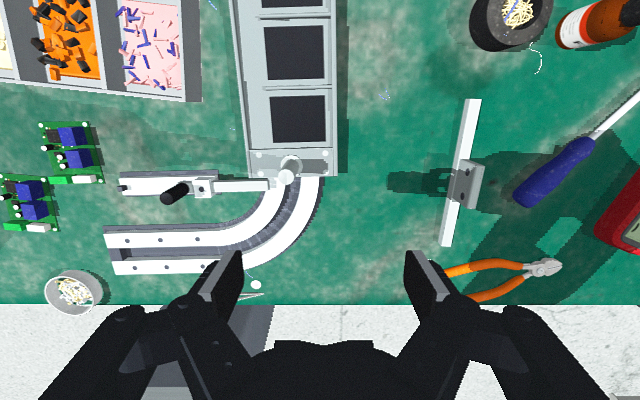

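View pics/w4.png

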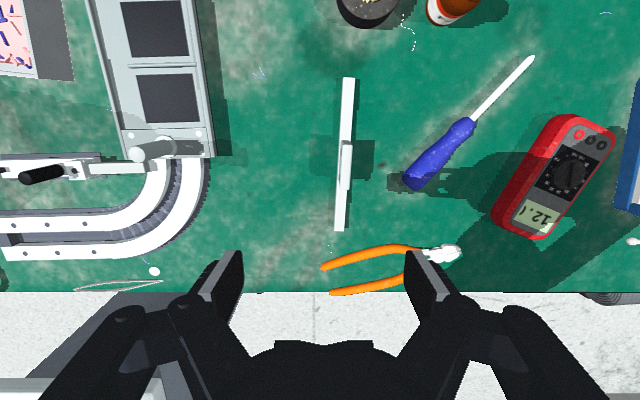

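```bash
python3 - <<'E'
from h import *
p,d,C=load('w2','wrist'); crop(p,195,125,455,275,3,'c2')
p,d,C=load('w1','wrist'); crop(p,295,80,575,255,2.8,'c1')
E
```

```text
(no output)
```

View pics/c2.png

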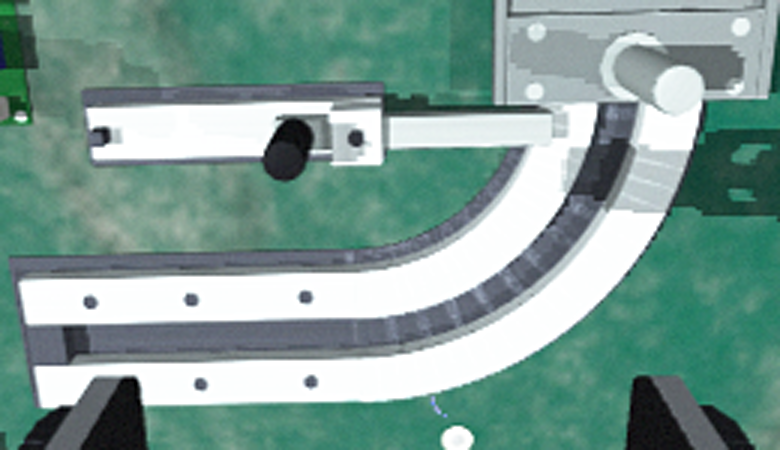

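View pics/c1.png

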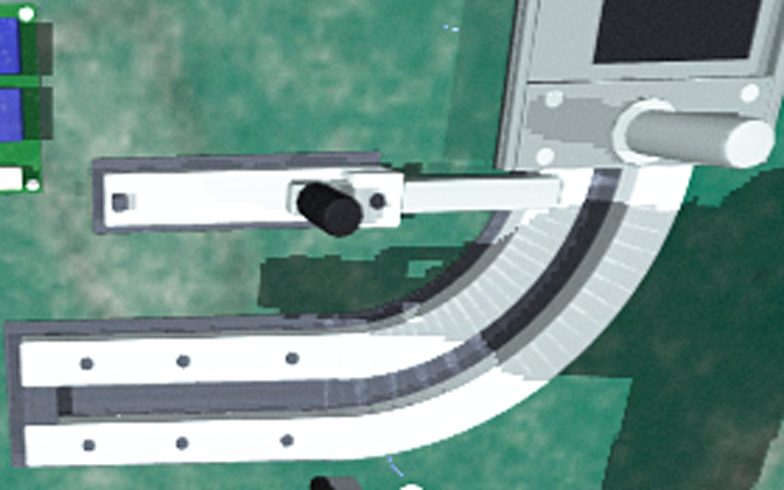

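```bash
python3 - <<'E'
from h import *
C1=load('w1','wrist')[2];C2=load('w2','wrist')[2]
f1=lambda a:np.array(a)/2.8+[295,80]
f2=lambda a:np.array(a)/3+[195,125]
for n,a,b in [('TL',(20,343),(20,281)),('BL',(25,466),(38,407)),('hu1',(86,363),(90,302)),('hu2',(182,361),(192,299)),('hu3',(292,358),(305,297)),('hl2',(181,443),(200,383)),('hl3',(286,440),(310,381)),('post',(748,143),(681,88)),('knob',(338,214),(284,160)),('stapletop',(378,201),(357,138)),('boltend',(560,192),(562,126)),('sc1',(554,98),(537,32)),('sc2',(750,93),(741,27)),('sc3',(545,156),(535,91))]:
    X,e=tri([C1,C2],[f1(a),f2(b)]); print(n,X.round(1),e)
# groove lines at z=14
print('groove lines w1', onz(C1,[f1(a) for a in [(60,386),(320,378),(60,424),(320,414)]],14).round(1).tolist())
E
```

```text
TL [453.1 -36.7  11.1] [0.13, 0.13]
BL [397.8 -37.6  13.8] [0.16, 0.16]
hu1 [445.  -64.   13.2] [0.12, 0.12]
hu2 [ 445.5 -104.    11.8] [0.05, 0.05]
hu3 [ 447.7 -149.    14.4] [0.05, 0.05]
hl2 [ 408.5 -104.9   13.1] [0.23, 0.23]
hl3 [ 409.9 -149.8   13.5] [0.05, 0.05]
post [ 539.5 -267.5   69.9] [0.05, 0.05]
knob [ 514.6 -147.9   56.3] [0.51, 0.51]
stapletop [ 515.2 -170.5   30.5] [0.01, 0.01]
boltend [ 516.5 -244.5   17.4] [0.1, 0.1]
sc1 [ 550.9 -232.4   23.1] [0.17, 0.17]
sc2 [ 552.7 -302.    24. ] [0.11, 0.11]
sc3 [ 530.5 -232.9   23.3] [0.07, 0.07]
groove lines w1 [[435.2, -53.1, 14.0], [438.7, -161.5, 14.0], [417.7, -53.0, 14.0], [422.2, -163.1, 14.0]]
```

```bash
python3 - <<'E'
from h import *
for i,(x,y) in enumerate([(475,-300),(475,-215),(460,-150)]):
    ctrl.move_ptp(np.array([x,y,130.]),DOWN(0)); ctrl.hold(.15);p,d,s=save('wrist','v%d'%i); print(s['t'],s['eef_pos'].round(1))
    cv2.imwrite('pics/v%dc.png'%i,cv2.resize(p[:270,120:560,::-1],None,fx=1.8,fy=1.8,interpolation=cv2.INTER_CUBIC))
E
```

```text
5.3 [ 476.6 -301.9  131.8]
5.9333 [ 475.7 -216.6  130.6]
6.5083 [ 460.7 -151.3  130.4]
```

View pics/v0c.png

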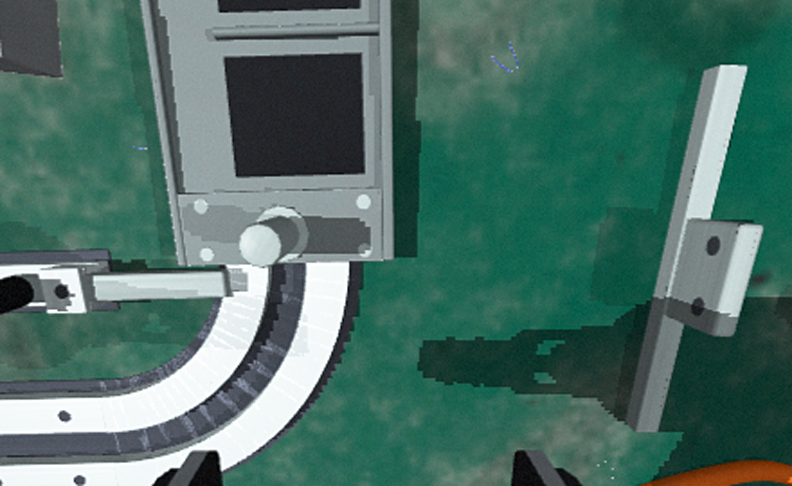

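View pics/v1c.png

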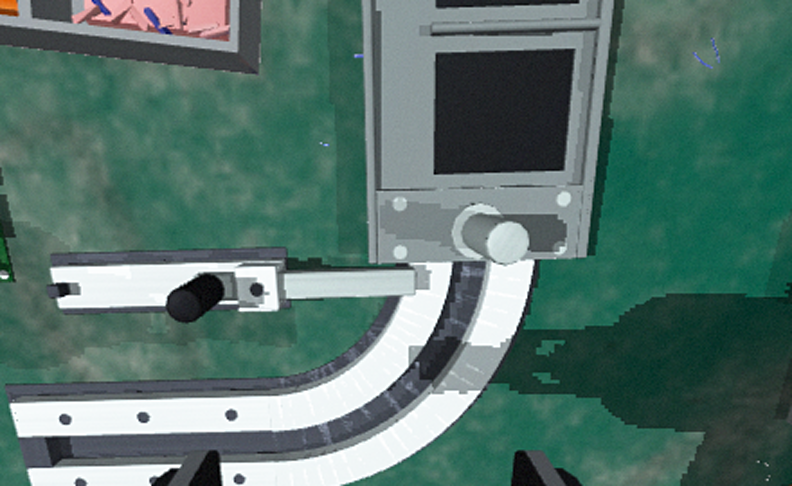

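View pics/v2c.png

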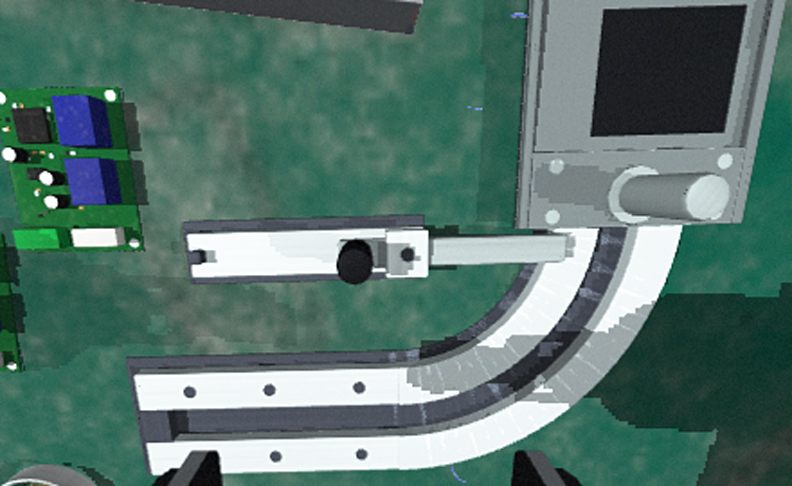

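```bash
python3 - <<'E'
from h import *
C=[load('v%d'%i,'wrist')[2] for i in range(3)]
f=lambda a:np.array(a)/1.8+[120,0]
T={'post':[(261,244),(507,240),(706,195)],'flange':[(283,228),(479,228),(633,193)],'knob':[None,(185,304),(355,262)],'staple':[(62,291),(257,289),(407,254)],
'h1':[None,(65,418),(190,391)],'h2':[None,(143,417),(269,390)],'h3':[(65,416),(231,414),(359,387)],'l3':[None,(239,478),(361,454)],
's1':[(201,206),(400,203),(557,167)],'s2':[(363,202),(563,199),(725,161)],'s3':[(207,255),(400,252),(552,217)],'tailL':[(178,265),(371,262),(515,227)],'tailR':[(393,260),(586,258),(742,222)],
'deckTL':[None,(8,402),(134,375)]}
for n,l in T.items():
    k=[i for i in range(3) if l[i] is not None]
    X,e=tri([C[i] for i in k],[f(l[i]) for i in k]); print(n,X.round(1),e)
E
```

```text
post [ 540.1 -266.5   70.4] [0.24, 0.23, 0.09]
flange [ 540.8 -267.1   21.2] [0.85, 0.34, 0.61]
knob [ 515.7 -148.4   58.6] [0.49, 0.49]
staple [ 515.5 -170.1   29.9] [0.08, 0.16, 0.12]
h1 [445.9 -64.3  13.6] [0.09, 0.09]
h2 [ 446.  -103.7   12.8] [0.06, 0.06]
h3 [ 447.4 -148.9   12.6] [0.19, 0.2, 0.07]
l3 [ 409.5 -149.8   12.2] [0.24, 0.24]
s1 [ 550.9 -232.4   23. ] [0.07, 0.23, 0.3]
s2 [ 552.8 -302.    23.5] [0.15, 0.18, 0.18]
s3 [ 530.3 -232.8   22.7] [0.19, 0.13, 0.07]
tailL [ 525.6 -218.9   19.6] [0.62, 1.2, 0.83]
tailR [ 527.9 -315.3   23. ] [0.09, 0.23, 0.28]
deckTL [455.  -37.9  14.4] [0.27, 0.27]
```

```bash
cat >> h.py <<'E'
YAW=.028; CC=np.array([529.3,-167.2])
def c2w(x,y): return CC+np.array([np.cos(YAW)*x-np.sin(YAW)*y,np.sin(YAW)*x+np.cos(YAW)*y])
def w2c(p):
    d=np.array(p)[:2]-CC; return np.array([np.cos(YAW)*d[0]+np.sin(YAW)*d[1],-np.sin(YAW)*d[0]+np.cos(YAW)*d[1]])
def P(xy,z): return np.array([xy[0],xy[1],z])
def st():
    s=sensors.read_state(); print('t%.1f pos %s F %s w %.1f'%(s['t'],s['eef_pos'].round(1),s['force'].round(1),s['grip_width'])); return s
E
python3 - <<'E'
from h import *
R=DOWN(YAW)
print(w2c((515.7,-148.4)))
ctrl.gripper_to(45)
ctrl.move_ptp(np.array([515.5,-148.4,110]),R); st()
ctrl.move_l(np.array([515.5,-148.4,62]),R,threshold=15); st()
ctrl.gripper_to(5,30); s=st()
ctrl.move_l(s['eef_pos']+58*np.array([-np.sin(YAW),np.cos(YAW),0]),R,vel=60,threshold=25); st()
ctrl.move_l(s['eef_pos']+60*np.array([-np.sin(YAW),np.cos(YAW),0]),R,vel=20,threshold=15); st()
save('wrist','b0')
E
```

```text
[-13.06833793  19.17338113]
t7.4 pos [ 515.8 -148.1  109.4] F [-0.2  0.4  0.4] w 45.0
t7.8 pos [ 514.8 -148.3   62. ] F [-0.9 -0.8 -0.4] w 45.0
t8.2 pos [ 516.5 -148.7   63.5] F [-0.8  1.   6.4] w 12.5
t9.3 pos [515.  -91.6  63.4] F [-0.4 -5.2  3.7] w 12.7
t9.6 pos [515.  -91.4  63.4] F [ -1.8 -10.2   1.4] w 13.2
```

View pics/b0.png

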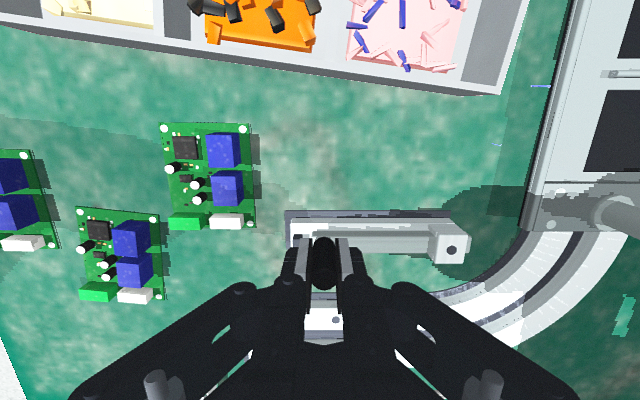

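```bash
cat >> h.py <<'E'
L1=100*np.pi/2
def path(s):  # s=0 at curve y=0 on loading leg; negative toward loading end; returns curve xy
    if s<=0: return np.array([-100.,-s])
    if s<L1: a=s/100; return np.array([-100*np.cos(a),-100*np.sin(a)])
    return np.array([s-L1,-100.])
from scipy.optimize import brentq
def pose(s):
    r=path(s); f=path(brentq(lambda u:np.linalg.norm(path(u)-r)-105,s+50,s+200)); d=f-r
    return r,np.arctan2(d[1],d[0])
def follow(ss,off,vel,z,astep=0,thr=None,da=np.pi/2):
    for s in ss:
        r,h=pose(s); w=c2w(*r)+off
        hit=ctrl.move_l(P(w,z),DOWN(YAW+h+da),vel=vel,threshold=thr)
        if hit: print('hit at s',s); st(); return True
    return False
E
python3 - <<'E'
from h import *
s=sensors.read_state()
ctrl.gripper_to(45); ctrl.move_l(s['eef_pos']+[0,0,60],vel=200)
ctrl.move_ptp(np.array([540.3,-267,115]),DOWN(YAW+np.pi/2)); 
ctrl.move_l(np.array([540.3,-267,60]),vel=150,threshold=15); st()
ctrl.gripper_to(10,40); s=st(); ctrl.hold(.2);s=st(); print(w2c(s['eef_pos']), s['q'])
save('wrist','g0')
E
```

```text
t12.6 pos [ 540.3 -266.7   59.9] F [ 0.2 -0.4  0. ] w 44.6
t13.0 pos [ 540.9 -267.7   61.6] F [-2.9  0.5  5.7] w 14.7
t13.2 pos [ 540.9 -267.7   61.6] F [-2.8  0.8  5.8] w 14.8
[   8.7612385  -100.73807802] [-6.02663917e-01  4.85209182e-01  1.61243699e+00 -4.36121225e-04
  1.04201879e+00 -6.30575409e-01]
```

View pics/g0.png

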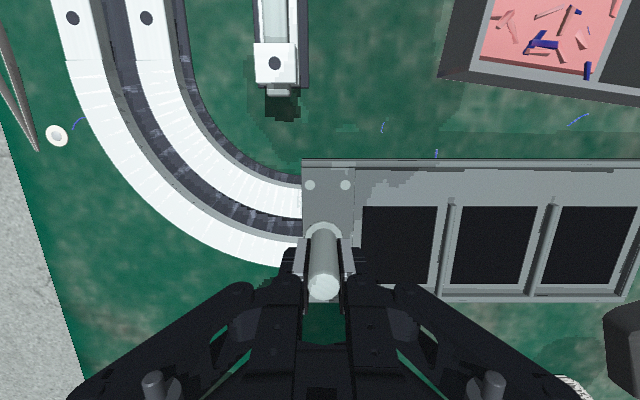

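```bash
python3 - <<'E'
from h import *
off=np.array([0,0])
ss=[L1]+list(np.linspace(L1,0,10)[1:])+[-50,-95]
print(follow(ss,off,70,61.5,thr=35)); s=st()
print(w2c(s['eef_pos'])); print(follow([-108],off,30,61.5,thr=20)); s=st(); print(w2c(s['eef_pos']))
E
```

```text
False
t18.8 pos [426.6 -75.3  61.6] F [-0.9 -1.4  5.6] w 14.8
[-100.06791584   94.71804024]
False
t19.4 pos [426.3 -62.8  61.6] F [-1.5 -2.7  5.3] w 15.0
[-100.0601837   107.26979735]
```

```bash
python3 - <<'E'
from h import *
print(follow([-114],0,15,61.5,thr=12)); s=st(); print(w2c(s['eef_pos']))
ctrl.gripper_to(45); s=st()
ctrl.move_l(s['eef_pos']+[0,0,70],vel=200)
for i,(x,y) in enumerate([(400,-110),(400,-190)]):
    ctrl.move_ptp(np.array([x,y,150.]),DOWN(0)); ctrl.hold(.3);p,d,s=save('wrist','u%d'%i); st()
save('top','top1')
E
```

```text
False
t19.9 pos [426.1 -57.1  61.6] F [-1.7 -3.2  5.3] w 14.5
[-100.03825797  112.99436436]
t20.3 pos [425.9 -55.8  61.2] F [-0.9 -0.5  0.1] w 44.7
t21.5 pos [ 399.9 -109.2  149.4] F [-0.3 -0.5  0.6] w 44.9
t22.3 pos [ 400.  -189.2  149.9] F [ 0.3  0.1 -0.1] w 44.6
```

View pics/u0.png

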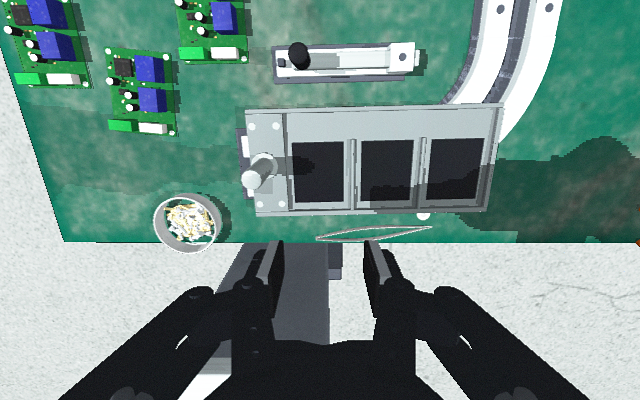

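View pics/u1.png

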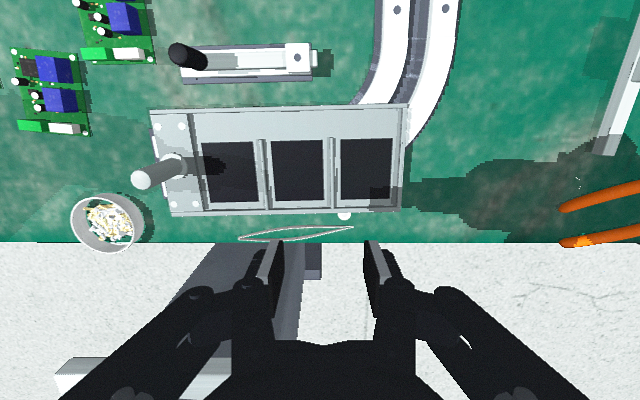

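```bash
python3 - <<'E'
from h import *
p,d,C=load('u0','wrist'); crop(p,230,90,510,230,2.8,'cu0')
p,d,C=load('u1','wrist'); crop(p,125,90,415,230,2.7,'cu1')
E
```

View pics/cu0.png

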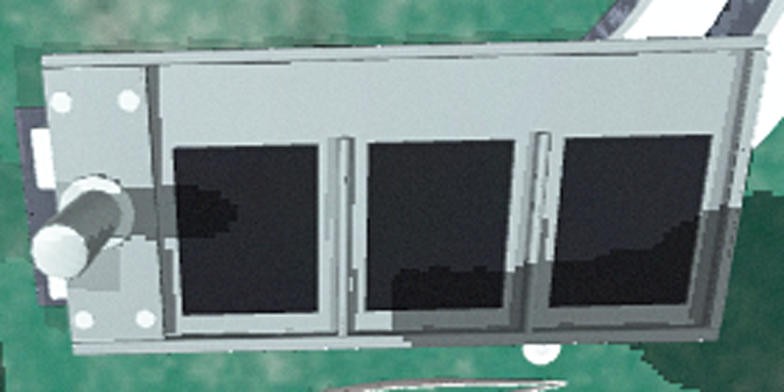

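View pics/cu1.png

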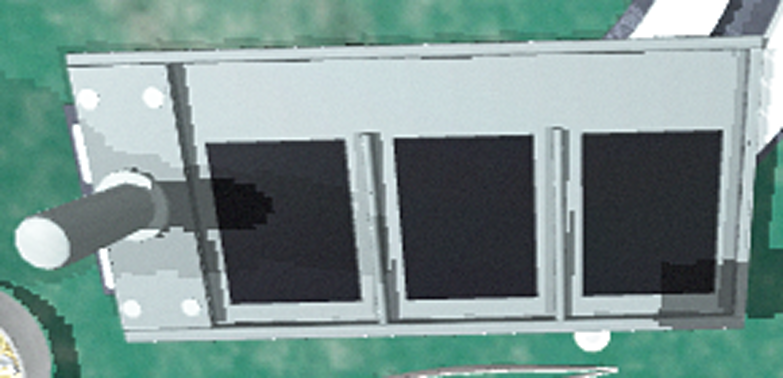

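```bash
python3 - <<'E'
from h import *
C=[load('u%d'%i,'wrist')[2] for i in range(2)]
f0=lambda a:np.array(a)/2.8+[230,90]
f1=lambda a:np.array(a)/2.7+[125,90]
A=[[(175,150),(318,145),(318,312),(184,316)],[(370,142),(516,140),(503,307),(367,310)],[(566,138),(713,134),(690,302),(549,306)]]
B=[[(206,143),(346,140),(362,299),(229,304)],[(394,138),(531,135),(539,296),(405,299)],[(583,132),(722,130),(716,292),(585,295)]]
cs=[]
for a,b in zip(A,B):
    X=np.array([tri(C,[f0(p),f1(q)])[0] for p,q in zip(a,b)]); print(X.round(1).tolist(),'mean',X.mean(0).round(1)); cs.append(X.mean(0))
d=cs[2]-cs[0]; print('heading',np.arctan2(d[1],d[0]),np.hypot(*d[:2]))
for n,a,b in [('post',(60,253),(43,243)),('s1',(61,102),(88,98)),('s2',(129,101),(153,97)),('s3',(84,320),(132,308)),('s4',(145,319),(191,307)),('rimL',(73,349),(127,337)),('rimR',(715,338),(740,326)),('rib12bot',(343,336),(384,322)),('rib23bot',(527,330),(560,318)),('rib12top',(344,140),(369,135)),('rib23top',(542,135),(557,130))]:
    X,e=tri(C,[f0(a),f1(b)]); print(n,X.round(1),e)
E
```

```text
[[448.7, -83.1, 19.1], [449.6, -127.9, 16.4], [394.2, -129.3, 16.6], [394.2, -84.5, 21.3]] mean [ 421.7 -106.2   18.4]
[[450.7, -144.0, 18.2], [452.0, -188.6, 21.5], [396.0, -191.4, 17.3], [396.1, -145.2, 20.9]] mean [ 423.7 -167.3   19.5]
[[452.3, -205.5, 17.4], [453.5, -250.2, 19.4], [398.6, -252.4, 20.0], [395.7, -207.6, 15.3]] mean [ 425.  -228.9   18. ]
heading -1.5435147482109364 122.77221627655878
post [429.2 -58.2  71. ] [0.13, 0.13]
s1 [463.3 -49.5  22.7] [0.13, 0.13]
s2 [463.6 -70.1  23. ] [0.14, 0.14]
s3 [393.1 -51.5  22.5] [0.11, 0.11]
s4 [393.4 -71.7  22.1] [0.12, 0.12]
rimL [381.4 -46.4  19.6] [0.07, 0.07]
rimR [ 387.4 -260.7   23.8] [0.01, 0.01]
rib12bot [ 387.4 -137.5   21.4] [0.36, 0.36]
rib23bot [ 389.5 -198.6   22. ] [0.04, 0.04]
rib12top [ 451.4 -135.9   18. ] [0.07, 0.07]
rib23top [ 453.4 -197.    20. ] [0.1, 0.1]
```

```bash
python3 - <<'E'
from h import *
R=DOWN(YAW)
ctrl.move_ptp(np.array([428.3,-58,115]),R); ctrl.move_l(np.array([428.3,-58,62]),vel=150,threshold=15); st()
ctrl.gripper_to(10,30); s=st()
ctrl.move_l(s['eef_pos']+[-.2,8,0],vel=20,threshold=12); s=st()
ctrl.hold(.2); s=st(); print(w2c(s['eef_pos']))
ctrl.gripper_to(40); st(); s=st()
ctrl.move_l(s['eef_pos']+[0,0,60],vel=200)
ctrl.move_ptp(np.array([400.,-110.,150.]),DOWN(0)); ctrl.hold(.5)
p,d,s=save('wrist','u2'); st(); crop(p,230,90,510,230,2.8,'cu2')
E
```

```text
t23.4 pos [428.6 -59.   62.3] F [ 0.3 -0.1 -0.1] w 45.0
t23.8 pos [429.5 -58.4  63.3] F [-1.3 -0.2  6.5] w 15.0
t24.1 pos [429.4 -55.7  63.3] F [ 0.3 -3.2  2.3] w 15.0
t24.3 pos [429.4 -55.7  63.3] F [-0.  -2.2  3.3] w 15.3
[-96.74437192 114.2239414 ]
t24.7 pos [428.5 -55.3  62.6] F [ 0.   0.  -0.7] w 40.0
t24.7 pos [428.5 -55.3  62.6] F [ 0.   0.  -0.7] w 40.0
t26.1 pos [ 400.1 -109.7  149.9] F [-0.6  0.9  1. ] w 40.2
```

View pics/cu2.png

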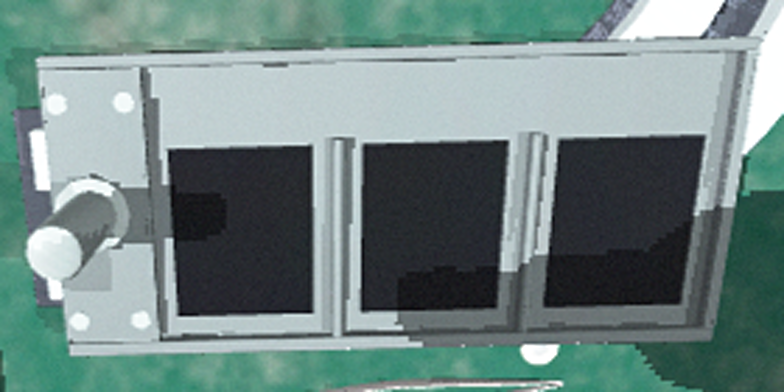

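```bash
python3 - <<'E'
from h import *
ctrl.gripper_to(80)
for i,y in enumerate([0,90]):
    ctrl.move_ptp(np.array([470,y,160.]),DOWN(0)); ctrl.hold(.3)
    p,d,s=save('wrist','k%d'%i); st(); 
    crop(p,60,20,460,250,2,'ck%d'%i)
E
```

```text
t27.5 pos [469.7  -0.8 159.9] F [ 1.  -0.6  1. ] w 79.9
t28.3 pos [470.1  89.2 160. ] F [ 0.8  0.6 -0.3] w 79.9
```

View pics/ck0.png

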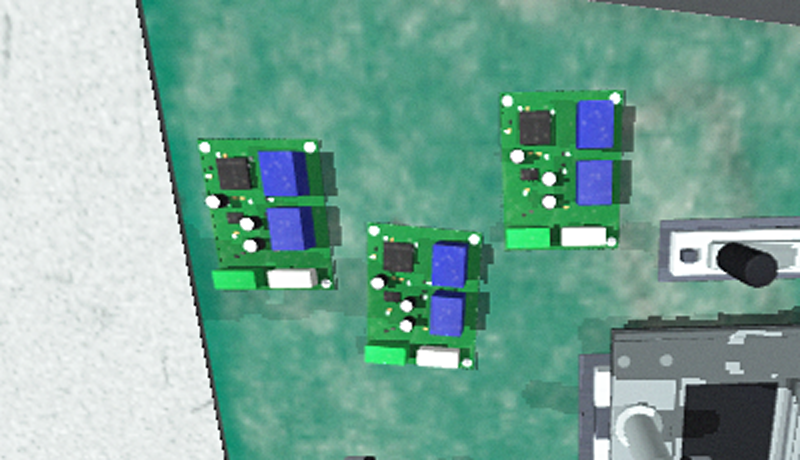

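View pics/ck1.png

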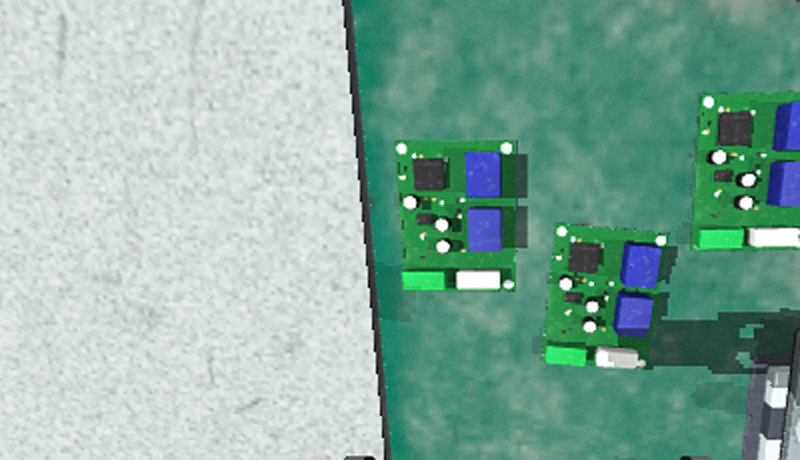

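```bash
python3 - <<'E'
from h import *
C=[load('k%d'%i,'wrist')[2] for i in range(2)]
f=lambda a:np.array(a)/2.+[60,20]
D={'B1':([(198,139),(321,139),(337,290),(212,290)],[(395,141),(517,141),(515,292),(402,291)]),
'B2':([(369,223),(484,234),(478,369),(365,363)],[(556,225),(668,236),(652,368),(545,361)]),
'B3':([(500,94),(625,91),(620,247),(505,250)],None)}
for n,(a,b) in D.items():
  for i,l in enumerate((a,b)):
    if l is None: continue
    X=onz(C[i],[f(p) for p in l],4.4)[:,:2]
    u=(X[0]+X[1]-X[2]-X[3])/2; v=(X[0]+X[3]-X[1]-X[2])/2
    print(n,i,'c',X.mean(0).round(1),'L',np.hypot(*u).round(1),'W',np.hypot(*v).round(1),'angL',np.arctan2(u[1],u[0]).round(3),'angW-90',(np.arctan2(v[1],v[0])-np.pi/2).round(3))
for n,a,b in [('B1TL',(205,147),(402,148)),('B1TR',(310,147),(507,148)),('B1BR',(326,284),(508,285)),('B2TL',(374,230),(562,231)),('B2TR',(474,239),(661,240)),('B2BR',(467,363),(640,364)),('B3TL',(507,101),(708,102))]:
    X,e=tri(C,[f(a),f(b)]); print(n,X.round(1),e)
E
```

```text
B1 0 c [529.1 120.8] L 69.8 W 58.8 angL -0.046 angW-90 -0.002
B1 1 c [528.7 120.7] L 69.7 W 55.7 angL -0.023 angW-90 -0.006
B2 0 c [489.   48.9] L 70.0 W 56.5 angL -0.095 angW-90 -0.077
B2 1 c [489.4  48.7] L 68.1 W 54.9 angL -0.056 angW-90 -0.084
B3 0 c [548.7 -18.8] L 68.8 W 55.5 angL 0.019 angW-90 0.023
B1TL [560.6 144.7   4.2] [0.02, 0.02]
B1TR [560.5  96.7   4.6] [0.02, 0.02]
B1BR [496.9  97.    3.5] [0.05, 0.05]
B2TL [523.2  70.8   4.3] [0.02, 0.02]
B2TR [518.9  23.1   4.5] [0.03, 0.03]
B2BR [455.1  28.9   2.7] [0.09, 0.09]
B3TL [579.7   6.5   4.1] [0.04, 0.04]
```

```bash
cat >> h.py <<'E'
def pick(cx,cy,yaw,ztab=0.,tipz=7.0,L=None):
    # squeeze across the width to centre, then grip by the 60 mm ends
    R1=DOWN(yaw)
    ctrl.gripper_to(64)
    ctrl.move_ptp(np.array([cx,cy,90]),R1)
    zt=lambda :ctrl.tcp_to_tips
    z=ztab+tipz+25
    print('squeeze hit',ctrl.move_l(np.array([cx,cy,z]),R1,vel=120,threshold=12)); 
    ctrl.gripper_to(40,20); s=st()
    c=s['eef_pos'].copy()
    ctrl.gripper_to(64)
    ctrl.move_l(np.array([c[0],c[1],z+32]),vel=150)
    ctrl.move_ptp(np.array([c[0],c[1],z+32]),DOWN(yaw+np.pi/2)); ctrl.gripper_to(78)
    print('grip hit',ctrl.move_l(np.array([c[0],c[1],z]),DOWN(yaw+np.pi/2),vel=120,threshold=12))
    ctrl.gripper_to(50,40); s=st(); return c
E
python3 - <<'E'
from h import *
print(ctrl.tcp_to_tips, sensors.read_state()['grip_width'])
ctrl.move_ptp(np.array([440,20,170.]),DOWN(0)); ctrl.hold(.2); p,d,s=save('wrist','k2')
c=pick(489.2,49.5,-.09)
save('wrist','pk0')
E
```

```text
25.0 79.86312344134262
squeeze hit False
t30.6 pos [490.6  49.4  33.5] F [-1.3 -0.1  6.1] w 45.3
grip hit False
t33.8 pos [491.8  49.3  33.2] F [0.7 0.5 2.5] w 58.5
```

View pics/pk0.png

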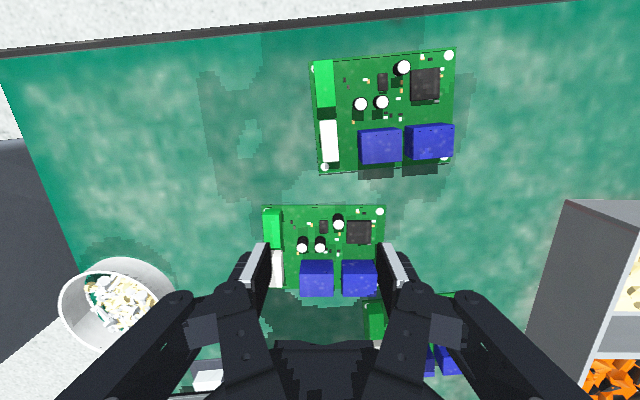

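View pics/k2.png

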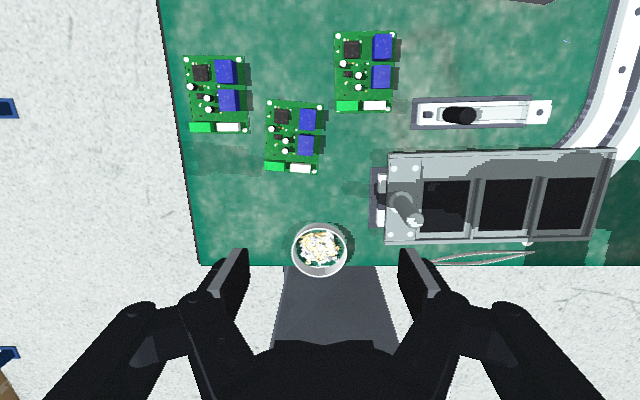

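```bash
cat >> h.py <<'E'
PK={1:np.array([421.3,-103.3]),2:np.array([423.2,-164.6]),3:np.array([424.6,-226.2])}
HY=.0273
def hover(k,dx=3.,dy=0,z=70.):
    R=DOWN(HY+np.pi/2); w=PK[k]+[dx,dy]
    s=sensors.read_state(); p=s['eef_pos']; ctrl.move_l(P(p[:2],135),vel=250)
    ctrl.move_ptp(P(w,135),R); ctrl.move_l(P(w,z),R,vel=150); ctrl.hold(.2); return w
E
python3 - <<'E'
from h import *
hover(3,z=66); st(); p,d,s=save('wrist','h3'); st()
crop(p,200,120,460,320,3,'ch3')
E
```

```text
t36.3 pos [ 428.6 -226.8   67.3] F [ 0.4  0.3 -0.4] w 58.5
t36.3 pos [ 428.4 -226.7   67.1] F [-0.5 -0.4  0.3] w 58.2
```

View pics/ch3.png

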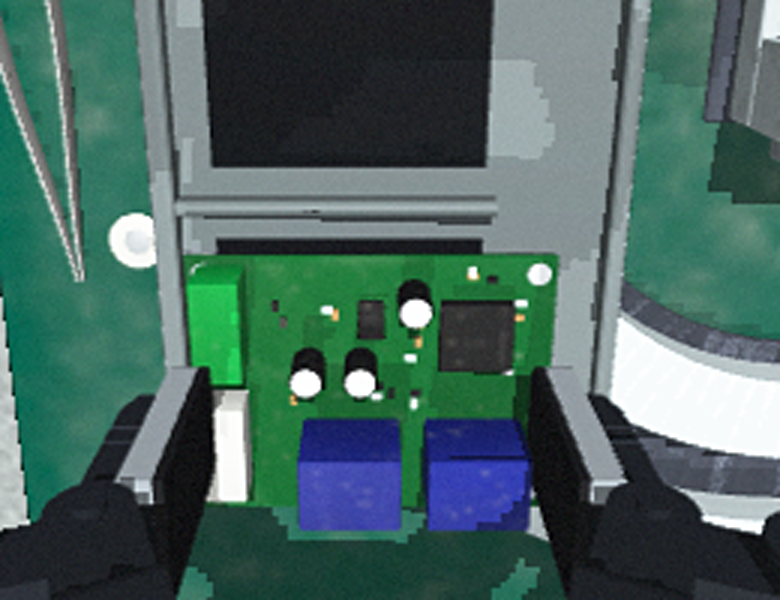

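```bash
python3 - <<'E'
from h import *
C=load('h3','wrist')[2]; f=lambda a:np.array(a)/3.+[200,120]
print('board top edge',onz(C,[f((190,255)),f((556,255))],38.4).round(1))
print('board bot edge',onz(C,[f((250,505))],38.4).round(1))
print('rib lower side',onz(C,[f((185,217)),f((490,216))],23).round(1), 'fence inner bottom', onz(C,[f((178,230))],23).round(1), 'lip inner',onz(C,[f((606,240))],23).round(1))
E
```

```text
board top edge [[ 395.7 -201.    38.4]
 [ 463.4 -199.2   38.4]]
board bot edge [[ 405.8 -255.6   38.4]]
rib lower side [[ 391.7 -198.7   23. ]
 [ 453.1 -196.8   23. ]] fence inner bottom [[ 390.2 -201.5   23. ]] lip inner [[ 477.1 -201.3   23. ]]
```

```bash
python3 - <<'E'
from h import *
R=DOWN(HY+np.pi/2); w=PK[3]+[1.5,.5]
ctrl.move_l(P(w,62),R,vel=60); st()
print(ctrl.move_l(P(w,50.5),R,vel=25,threshold=7)); s=st()
ctrl.hold(.2);st()
p,d,s=save('wrist','pl3'); crop(p,200,120,460,320,3,'cpl3')
E
```

```text
t36.6 pos [ 425.7 -225.5   61.8] F [-0.8  0.  -0.4] w 58.4
True
t37.0 pos [ 426.  -225.6   51.1] F [-0.8  1.6  5. ] w 58.4
t37.2 pos [ 426.  -225.7   51.1] F [0.2 0.9 6.1] w 58.6
```

View pics/cpl3.png

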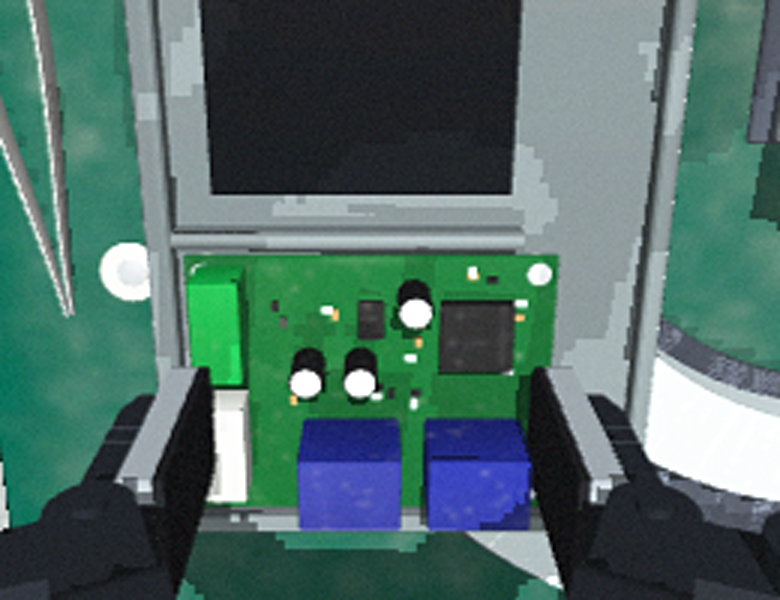

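```bash
python3 - <<'E'
from h import *
ctrl.gripper_to(76); s=st(); ctrl.move_l(s['eef_pos']+[0,0,85],vel=200)
p,d,s=save('wrist','r3'); crop(p,200,60,460,260,3,'cr3')
ctrl.move_ptp(np.array([470,90,160.]),DOWN(0)); ctrl.hold(.2); p,d,s=save('wrist','k3'); st(); crop(p,60,20,460,250,2,'ck3')
E
```

```text
t37.6 pos [ 425.  -224.8   50.2] F [ 0.3 -0.2 -0.3] w 76.1
t40.4 pos [470.1  89.7 160. ] F [ 0.6  0.3 -0.4] w 75.9
```

View pics/cr3.png

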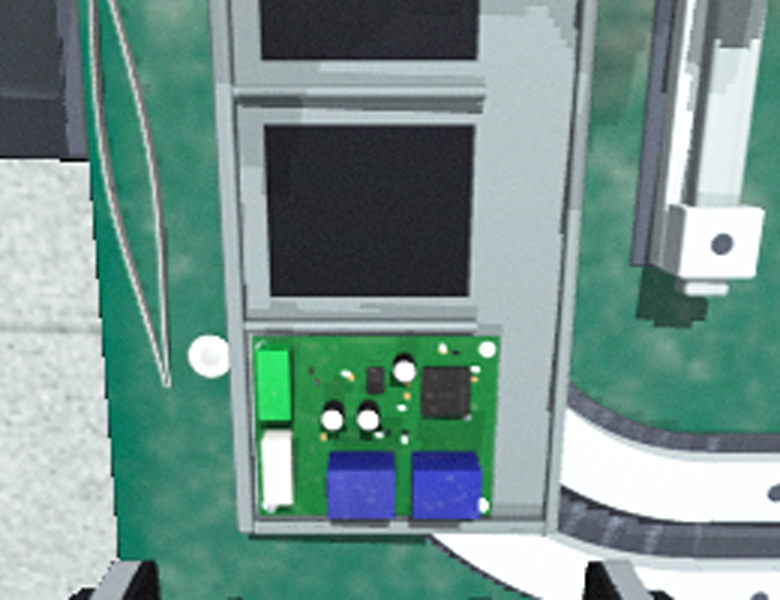

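View pics/ck3.png

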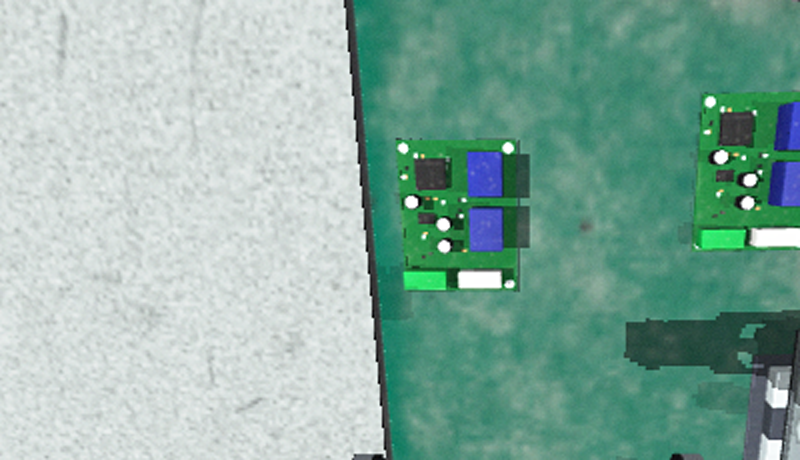

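```bash
cat >> h.py <<'E'
def putdown(k,dx=1.5,dy=.5,fn=None):
    R=DOWN(HY+np.pi/2); w=PK[k]+[dx,dy]
    s=sensors.read_state(); p=s['eef_pos']; z0=p[2]; ctrl.move_l(P(p[:2],135),vel=250)
    save('wrist',fn+'_lift')
    ctrl.move_ptp(P(w,135),R); ctrl.move_l(P(w,z0+28),R,vel=150); ctrl.hold(.1); ctrl.move_l(P(w,z0+24),R,vel=40); st()
    print(ctrl.move_l(P(w,z0+17.3),R,vel=20,threshold=7)); s=st()
    ctrl.hold(.1); p,d,s=save('wrist',fn); crop(p,200,120,460,320,3,'c'+fn)
E
python3 - <<'E'
from h import *
c=pick(528.7,120.9,0)
save('wrist','pk1'); putdown(2,fn='pl2')
E
```

```text
squeeze hit False
t42.1 pos [530.  121.   33.5] F [-0.3 -0.6  5.8] w 45.3
grip hit False
t45.2 pos [531.3 121.   33.2] F [-0.   0.2  3.8] w 58.2
t48.0 pos [ 424.8 -164.2   57.5] F [ 0.  -0.9 -1.1] w 58.5
True
t48.4 pos [ 424.9 -164.3   51.2] F [-0.7  0.2  3.9] w 58.4
```

View pics/cpl2.png

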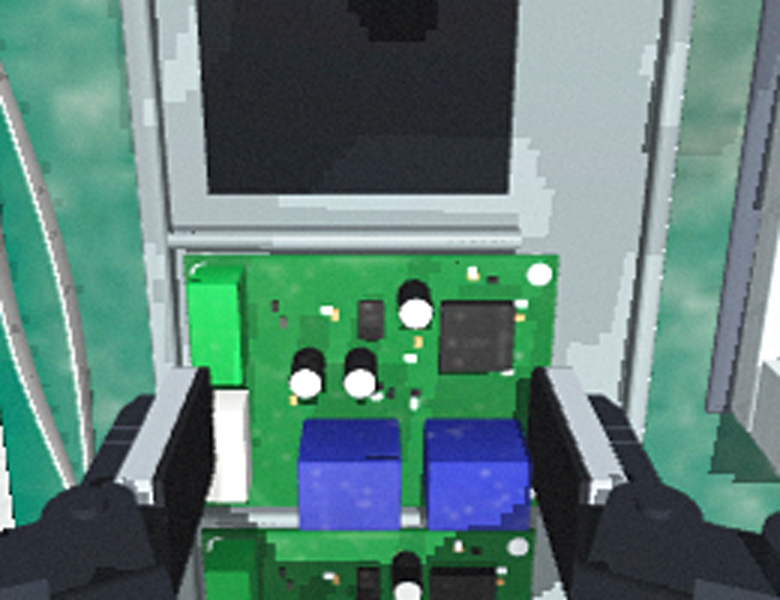

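Seated at the same depth with the same margins to the ribs. Release, then board 3 after a quick look.

```bash
python3 - <<'E'
from h import *
ctrl.gripper_to(76); s=st(); ctrl.move_l(s['eef_pos']+[0,0,85],vel=200)
ctrl.move_ptp(np.array([470,0,160.]),DOWN(0)); ctrl.hold(.2); p,d,s=save('wrist','k4'); st(); crop(p,60,20,460,250,2,'ck4')
E
```

```text
t48.8 pos [ 423.9 -163.6   50.3] F [0.3 0.6 0.5] w 75.8
t51.4 pos [ 4.7e+02 -2.0e-01  1.6e+02] F [-0.7 -0.4 -0.2] w 76.3
```

View pics/ck4.png

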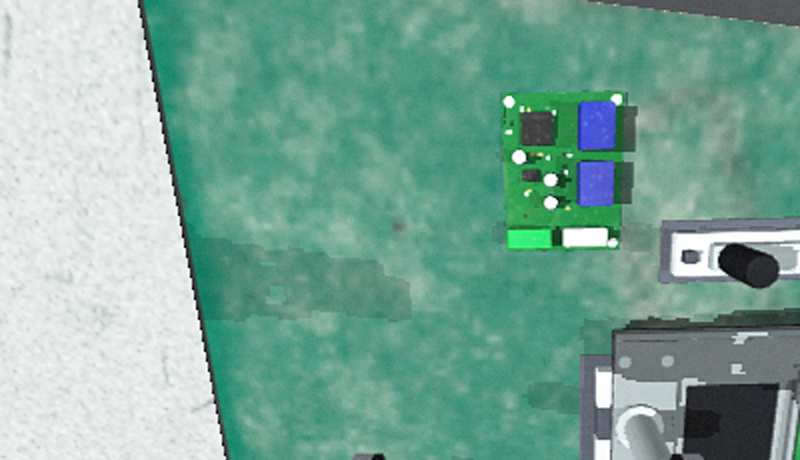

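```bash
python3 - <<'E'
from h import *
c=pick(548.7,-18.8,0.02)
save('wrist','pk2'); putdown(1,fn='pl1')
E
```

```text
squeeze hit False
t53.1 pos [550.  -19.   33.5] F [-0.6  1.3  5.3] w 45.4
grip hit False
t56.2 pos [551.2 -19.2  33.3] F [0.4 1.1 2.4] w 58.6
t58.5 pos [ 423.  -102.9   57.5] F [ 0.3  0.2 -0.4] w 58.5
True
t58.9 pos [ 423.  -103.    51.2] F [-0.3  0.5  4.1] w 58.5
```

View pics/cpl1.png

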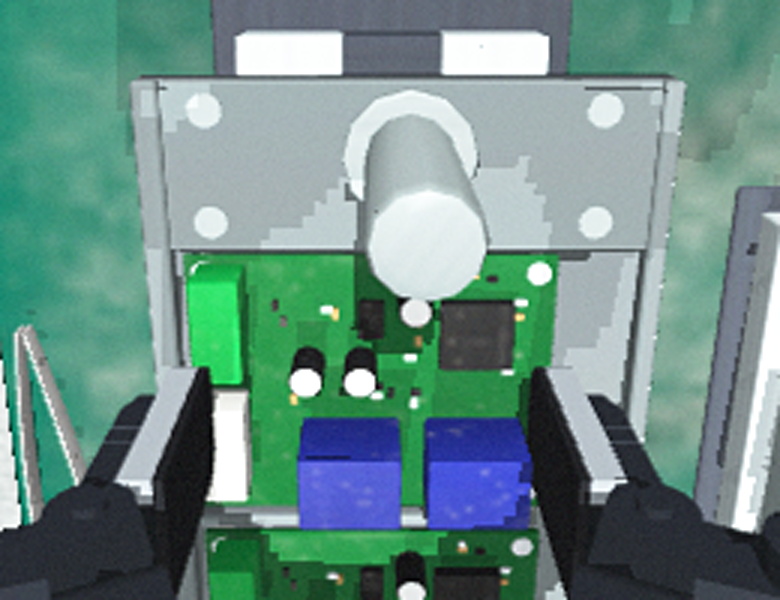

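```bash
python3 - <<'E'
from h import *
ctrl.gripper_to(76); s=st(); ctrl.move_l(s['eef_pos']+[0,0,85],vel=200); ctrl.gripper_to(45)
for i,y in enumerate([-400,-500]):
    ctrl.move_ptp(np.array([470,y,150.]),DOWN(0)); ctrl.hold(.25); p,d,s=save('wrist','m%d'%i); st(); crop(p,160,0,500,250,2.3,'cm%d'%i)
E
```

```text
t59.3 pos [ 422.  -102.4   50.3] F [ 0.4 -0.6 -0.4] w 75.9
t61.8 pos [ 470.3 -399.1  150.2] F [0.3 1.3 0.5] w 45.2
t62.6 pos [ 470.4 -498.9  150.1] F [0.2 0.7 0.3] w 45.4
```

View pics/cm0.png

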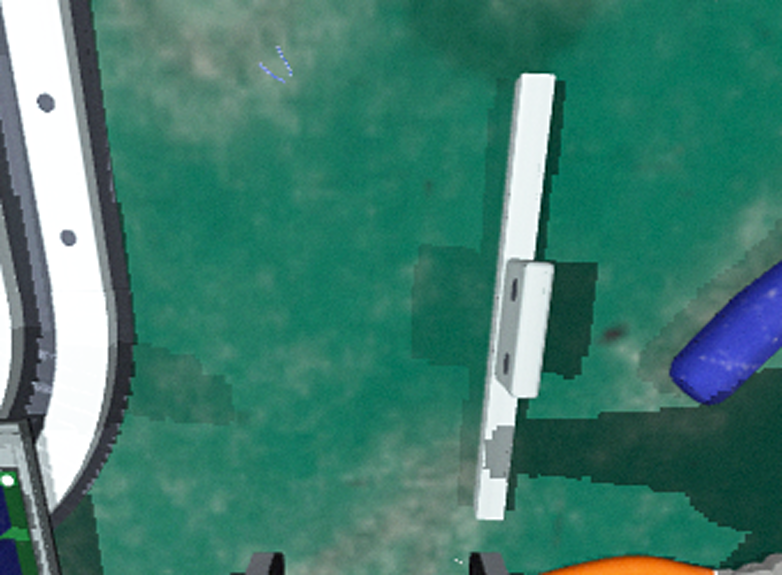

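View pics/cm1.png

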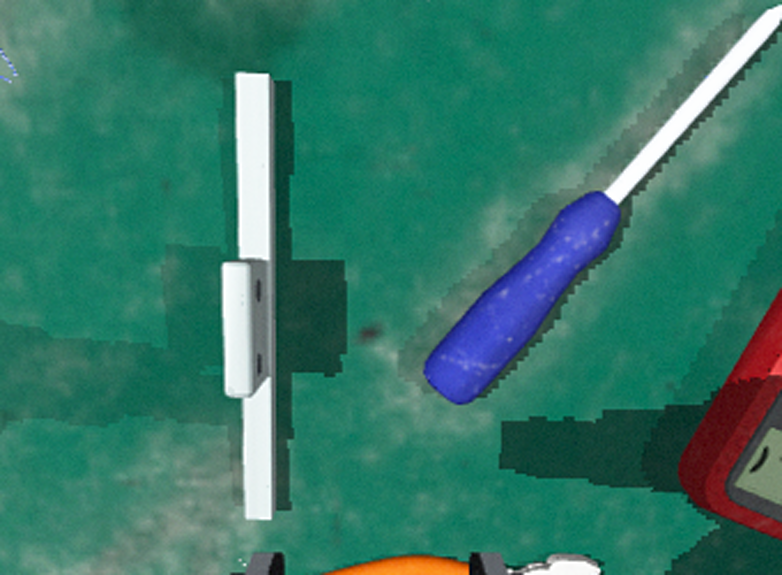

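```bash
python3 - <<'E'
from h import *
C=[load('m%d'%i,'wrist')[2] for i in range(2)]
f=lambda a:np.array(a)/2.3+[160,0]
for n,a,b in [('U1',(521,74),(235,73)),('U2',(555,74),(269,73)),('L1',(477,519),(245,519)),('L2',(504,519),(272,519)),('tabU',(540,262),(236,262)),('tabL',(525,397),(239,397))]:
    X,e=tri(C,[f(a),f(b)]); print(n,X.round(1),e)
E
```

```text
U1 [ 606.9 -450.5   12.4] [0.0, 0.0]
U2 [ 606.9 -462.3   12.5] [0.01, 0.01]
L1 [ 437.9 -443.7   13.6] [0.04, 0.04]
L2 [ 437.9 -455.3   13.7] [0.04, 0.04]
tabU [ 545.  -453.8   47. ] [0.11, 0.11]
tabL [ 499.9 -452.    48. ] [0.07, 0.07]
```

```bash
python3 - <<'E'
from h import *
R=DOWN(-.04)
ctrl.gripper_to(40)
ctrl.move_ptp(np.array([522.,-452.8,110]),R)
print(ctrl.move_l(np.array([522.,-452.8,49]),R,vel=120,threshold=12)); st()
ctrl.gripper_to(4,60); s=st(); z0=s['eef_pos'][2]; print(w2c(s['eef_pos']))
ctrl.move_l(s['eef_pos']+[0,0,86],vel=150); s=st()
R2=DOWN(HY+np.pi/2)
w=np.array([466.9,-164.9])
ctrl.move_ptp(P(w,140),R2); s=st(); np.save('z0.npy',z0)
ctrl.move_l(P(w,z0+35),R2,vel=120); ctrl.hold(.2); s=st()
p,d,s=save('wrist','bh'); crop(p,120,60,520,360,2,'cbh')
save('scene','bs')
E
```

```text
False
t63.9 pos [ 522.  -453.5   49.4] F [ 0.8 -0.   0.2] w 39.8
t64.2 pos [ 522.7 -453.7   50.4] F [-0.4 -0.2  2.3] w 8.7
[ -14.63238263 -286.18073261]
t65.0 pos [ 522.  -452.8  135.1] F [-0.8 -0.2 -2.5] w 8.7
t66.2 pos [ 467.2 -165.4  139.8] F [-0.1 -0.7 -2.2] w 9.1
t67.0 pos [ 467.8 -165.4   86.5] F [-0.2  0.1 -1.5] w 9.0
```

View pics/cbh.png

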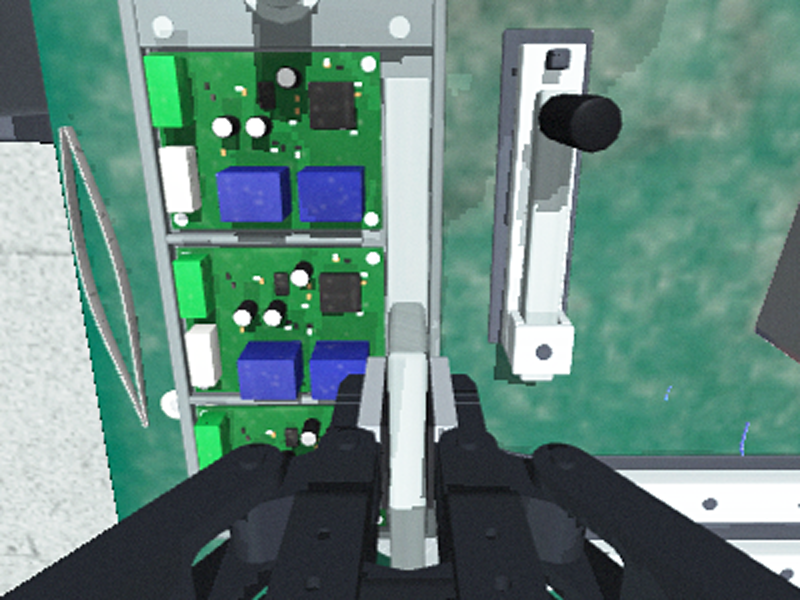

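```bash
python3 - <<'E'
from h import *
C=load('bh','wrist')[2]; f=lambda a:np.array(a)/2.+[120,60]
print('bar end',onz(C,[f((385,80)),f((430,80))],50).round(1))
print('bar further',onz(C,[f((386,290)),f((428,290))],50).round(1))
print('boards right',onz(C,[f((380,55)),f((383,230)),f((383,247)),f((384,350))],22.4).round(1))
print('lip inner',onz(C,[f((434,60)),f((430,270))],23).round(1))
print('fence inner',onz(C,[f((143,60)),f((164,230))],23).round(1))
E
```

```text
bar end [[461.  -83.7  50. ]
 [472.7 -83.4  50. ]]
bar further [[ 462.2 -141.7   50. ]
 [ 474.5 -141.4   50. ]]
boards right [[ 458.5  -76.5   22.4]
 [ 460.1 -130.7   22.4]
 [ 460.2 -136.6   22.4]
 [ 461.1 -174.8   22.4]]
lip inner [[ 474.8  -77.4   23. ]
 [ 476.3 -144.1   23. ]]
fence inner [[ 387.2  -79.9   23. ]
 [ 387.7 -132.5   23. ]]
```

```bash
python3 - <<'E'
from h import *
R2=DOWN(HY+np.pi/2); z0=float(np.load('z0.npy')); w=np.array([467.0,-162.2])
ctrl.move_l(P(w,z0+25),R2,vel=50); st()
print(ctrl.move_l(P(w,z0+17),R2,vel=20,threshold=7)); s=st()
p,d,s=save('wrist','bd'); crop(p,120,60,520,360,2,'cbd')
E
```

```text
t67.4 pos [ 466.4 -161.7   74.7] F [-0.4 -1.  -1.5] w 8.5
True
t67.8 pos [ 467.2 -162.3   68.4] F [0.  0.2 4.8] w 8.8
```

View pics/cbd.png

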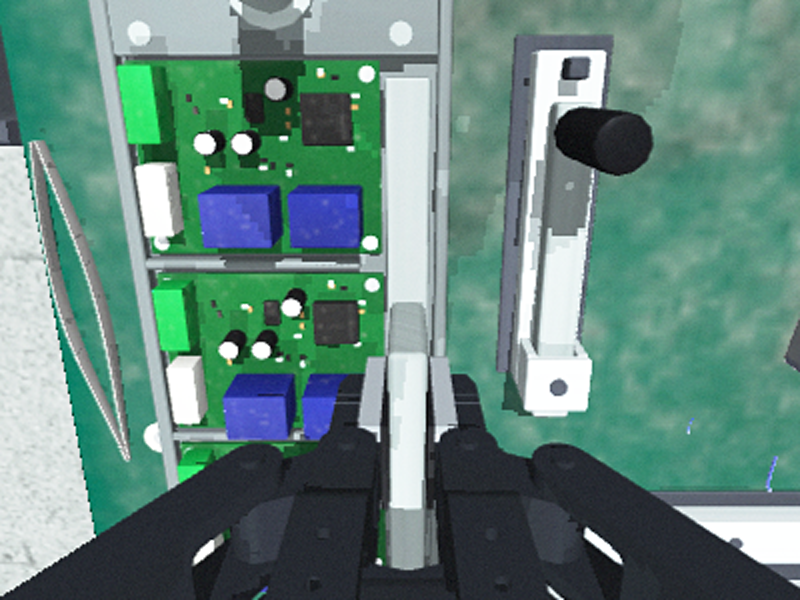

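```bash
python3 - <<'E'
from h import *
s=sensors.read_state(); l=np.array([np.cos(HY),np.sin(HY),0])
t=s['eef_pos']-7*l; t[2]=68.2
print(ctrl.move_l(t,vel=12,threshold=9)); st(); ctrl.hold(.2); s=st()
p,d,s=save('wrist','bp'); crop(p,120,60,520,360,2,'cbp')
E
```

```text
False
t68.5 pos [ 460.6 -162.8   68.4] F [ 4.7 -0.2  1.6] w 8.9
t68.7 pos [ 460.6 -162.8   68.4] F [ 4.4 -0.6  0.9] w 8.8
```

View pics/cbp.png

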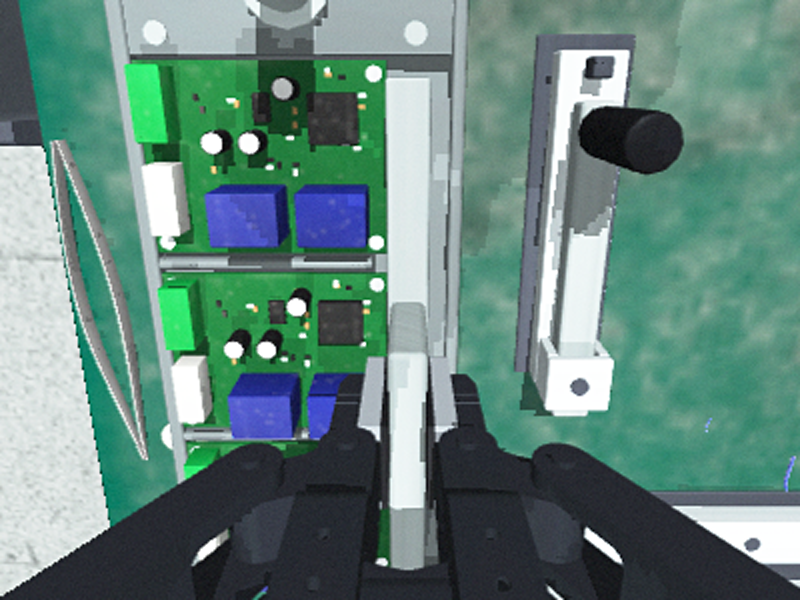

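```bash
python3 - <<'E'
from h import *
s=sensors.read_state(); l=np.array([np.cos(HY),np.sin(HY),0])
t=s['eef_pos']-4*l; t[2]=68.2
print(ctrl.move_l(t,vel=10,threshold=10)); st(); ctrl.hold(.2); s=st()
ctrl.gripper_to(24); s=st(); ctrl.move_l(s['eef_pos']+[0,0,80],vel=150)
for i,(x,y) in enumerate([(385,-120),(385,-200)]):
    ctrl.move_ptp(np.array([x,y,110.+20]),DOWN(0)); ctrl.hold(.25); p,d,s=save('wrist','f%d'%i); st(); crop(p,120,60,520,260,2,'cf%d'%i)
E
```

```text
False
t69.3 pos [ 457.1 -162.9   68.4] F [ 6.6 -0.6  1.3] w 8.7
t69.5 pos [ 457.1 -162.9   68.4] F [6.3 0.6 1.2] w 8.9
t69.8 pos [ 454.7 -162.1   67.1] F [-0.  -0.2 -0. ] w 24.0
t72.2 pos [ 385.1 -120.1  130. ] F [-0.7 -0.4 -0.8] w 23.8
t72.9 pos [ 384.9 -199.1  129.8] F [0.3 0.6 0.4] w 23.9
```

View pics/cf0.png

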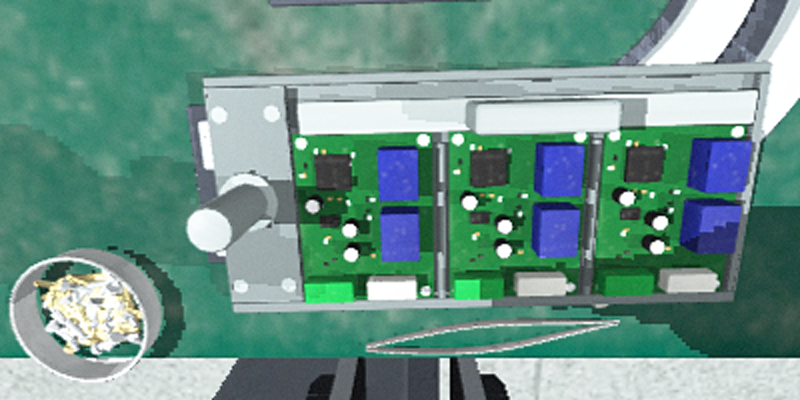

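View pics/cf1.png

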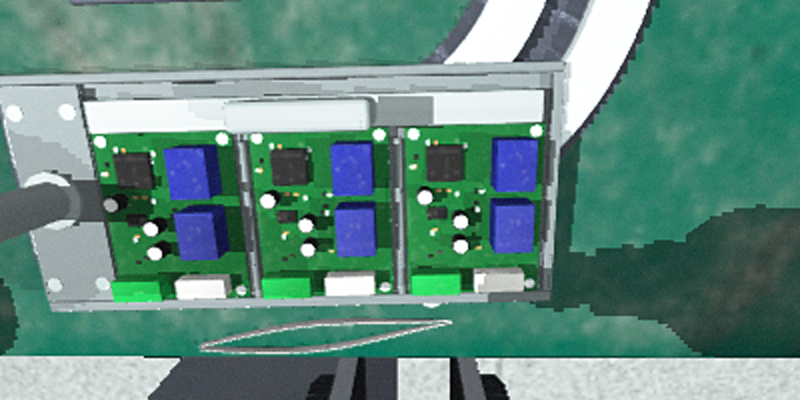

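```bash
python3 - <<'E'
from h import *
C=load('f1','wrist')[2]; f=lambda a:np.array(a)/2.+[120,60]
S=onz(C,[f(a) for a in [(242,290),(386,287),(529,284)]],22.4)[:,:2]
TR=onz(C,[f(a) for a in [(222,139),(379,134),(536,131)]],22.4)[:,:2]
TL=onz(C,[f(a) for a in [(100,142),(257,138),(413,133)]],22.4)[:,:2]
r=onz(C,[f((57,310)),f((549,301))],23)[:,:2]
n=r[1]-r[0]; n/=np.linalg.norm(n); print('heading',np.arctan2(n[1],n[0])); 
m=np.array([-n[1],n[0]])
print('BR',((S-r[0])@m).round(1),'TR',((TR-r[0])@m).round(1),'TL',((TL-r[0])@m).round(1))
b=onz(C,[f((86,130)),f((240,127)),f((400,125)),f((545,122))],32)[:,:2]; bo=onz(C,[f((84,102)),f((225,99)),f((545,90))],32)[:,:2]
print('bar inner',((b-r[0])@m).round(1),'outer',((bo-r[0])@m).round(1))
li=onz(C,[f((85,92)),f((400,80)),f((550,76))],23)[:,:2]; print('lip inner',((li-r[0])@m).round(1))
bx=onz(C,[f((84,115)),f((546,106))],32)[:,:2]; sc=onz(C,[f((15,113)),f((67,112)),f((55,285)),f((103,284))],22.5)[:,:2]
print('bar ends along',((bx-sc.mean(0))@n).round(1),'scr mid',sc.mean(0).round(1),'TL along',((TL-sc.mean(0))@n).round(1))
E
```

```text
heading -1.5498780104202499
BR [7.4 7.5 7.7] TR [70.3 71.  70.9] TL [70.  70.4 71.1]
bar inner [75.3 75.2 74.8 74.9] outer [85.2 85.3 86.2]
lip inner [88.7 90.7 91.1]
bar ends along [ 21.5 191.9] scr mid [422.1 -60. ] TL along [ 20.4  82.  142.9]
```

```bash
python3 - <<'E'
from h import *
C=load('f0','wrist')[2]; f=lambda a:np.array(a)/2.+[120,60]
C1=load('f1','wrist')[2]
print(onz(C,[f((207,229))],73).round(1), w2c((422.3,-59)))
R=DOWN(YAW)
ctrl.gripper_to(40)
ctrl.move_ptp(np.array([422.6,-58.5,125]),R); ctrl.move_l(np.array([422.6,-58.5,71]),vel=80,threshold=10); st()
ctrl.gripper_to(10,35); ctrl.hold(.2); s=st(); print(w2c(s['eef_pos']))
save('wrist','g1')
E
```

```text
[[424.2 -57.4  73. ]] [-103.92885459  111.15319691]
t74.7 pos [423.  -58.8  71.3] F [-0.5  0.6 -0.1] w 40.1
t75.2 pos [423.2 -58.2  71.8] F [-1.5  2.3  6.4] w 14.8
[-102.957434    111.94481537]
```

View pics/g1.png

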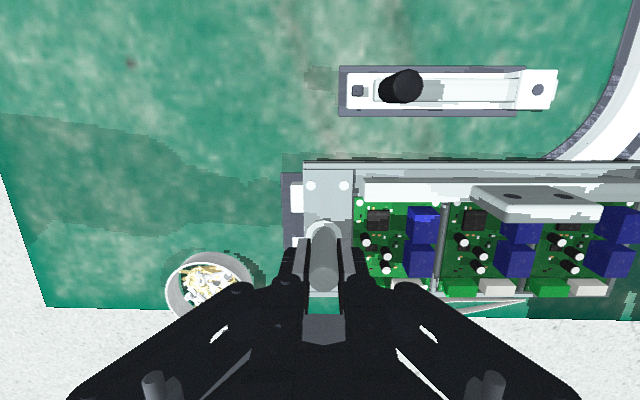

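```bash
python3 - <<'E'
from h import *
print(follow([-85,-50,-15],0,30,71.8,thr=25)); s=st(); print(w2c(s['eef_pos']))
save('wrist','t1'); 
print(follow(list(np.linspace(-15,70,7)[1:]),0,25,71.8,thr=25)); s=st(); print(w2c(s['eef_pos']))
p,d,s=save('wrist','t2')
E
```

```text
False
t79.0 pos [ 428.6 -155.    71.8] F [-4.1  2.8  5. ] w 14.9
[-100.28183796   14.99559283]
False
t83.3 pos [ 453.7 -234.2   71.8] F [-5.   1.8  6.1] w 14.6
[-77.44994036 -64.88288117]
```

View pics/t2.png

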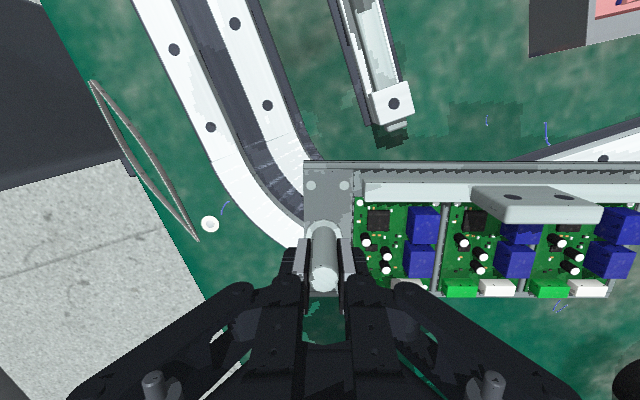

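Boards and bar are still in place as the pallet turns; continue to the far end.

```bash
python3 - <<'E'
from h import *
print(follow(list(np.linspace(70,L1,7)[1:]),0,25,71.8,thr=25)); s=st(); print(w2c(s['eef_pos']))
print(follow([L1+8],0,20,71.8,thr=20)); s=st(); print(w2c(s['eef_pos']))
print(follow([L1+18],0,12,71.8,thr=10)); s=st(); print(w2c(s['eef_pos']))
ctrl.hold(.2); s=st()
p,d,s=save('wrist','t3')
E
```

```text
False
t87.8 pos [ 532.2 -267.4   71.8] F [-2.6 -0.2  3.9] w 14.7
[ 6.27857974e-02 -1.00242146e+02]
False
t88.3 pos [ 540.2 -266.9   71.8] F [-4.7 -0.5  4.6] w 14.6
[  8.08090569 -99.94865218]
hit at s 175.07963267948966
t88.8 pos [ 543.5 -266.8   71.8] F [-1.  -0.2  4.3] w 14.7
True
t88.8 pos [ 543.5 -266.8   71.8] F [-1.  -0.2  4.3] w 14.7
[ 11.41236136 -99.94985181]
t89.0 pos [ 543.4 -266.8   71.8] F [2.3 0.  3. ] w 14.8
```

View pics/t3.png

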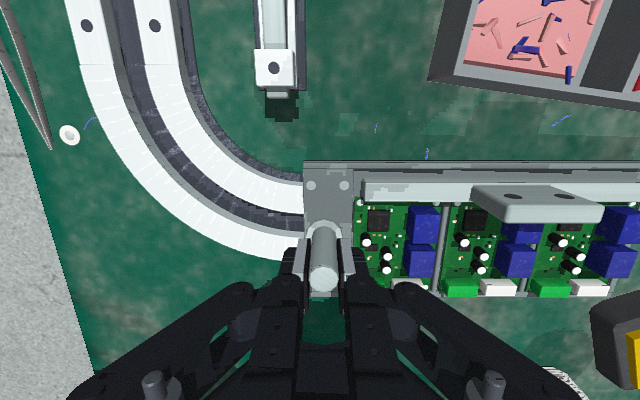

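```bash
python3 - <<'E'
from h import *
s=sensors.read_state()
print(ctrl.move_l(s['eef_pos']+[4,0.1,0],vel=8,threshold=12)); st(); s=st(); print(w2c(s['eef_pos']))
ctrl.hold(.2); s=st(); print(w2c(s['eef_pos']))
E
```

```text
True
t89.6 pos [ 543.5 -266.8   71.9] F [-1.2 -0.2  3.8] w 14.7
t89.6 pos [ 543.5 -266.8   71.9] F [-1.2 -0.2  3.8] w 14.7
[ 11.43486859 -99.99544489]
t89.8 pos [ 543.6 -266.8   71.9] F [-3.2 -0.1  3.8] w 14.5
[ 11.46696565 -99.98715288]
```

```bash
python3 - <<'E'
from h import *
ctrl.gripper_to(40); ctrl.hold(.2); s=st(); ctrl.move_l(s['eef_pos']+[0,0,60],vel=120)
R=DOWN(YAW)
ctrl.move_ptp(np.array([514.5,-91.4,115]),R); p,d,s=save('wrist','e0')
ctrl.move_l(np.array([514.5,-91.4,62]),R,vel=120,threshold=12); st()
ctrl.gripper_to(5,30); s=st()
q=s['eef_pos']; u=np.array([np.sin(YAW),-np.cos(YAW),0])
print(ctrl.move_l(q+54*u,R,vel=50,threshold=25)); s=st()
print(ctrl.move_l(q+61*u,R,vel=15,threshold=12)); s=st(); print(np.linalg.norm(s['eef_pos']-q))
E
```

```text
t90.4 pos [ 544.8 -267.1   72.4] F [-0.8  0.1  0.2] w 40.2
t93.3 pos [514.7 -91.6  62.1] F [0.3 0.  0.1] w 39.9
t93.6 pos [515.5 -91.7  63.1] F [0.5 0.9 3.3] w 12.5
False
t94.9 pos [ 517.  -146.2   63.1] F [-0.1 -1.6  3.4] w 12.9
False
t95.5 pos [ 517.  -149.9   63.1] F [0.1 7.7 7. ] w 12.6
58.21788625116069
```

Bolt shot 58 mm. Release, move off and check from above.

```bash
python3 - <<'E'
from h import *
ctrl.gripper_to(40); s=st(); ctrl.move_l(s['eef_pos']+[0,0,70],vel=150)
for i,(x,y) in enumerate([(540,-300),(540,-230)]):
    ctrl.move_ptp(np.array([x,y,170.]),DOWN(0)); ctrl.hold(.3); p,d,s=save('wrist','z%d'%i); st(); crop(p,160,0,480,240,2.4,'cz%d'%i)
p,d,s=save('scene','scz'); crop(p,190,130,430,310,3.3,'cscz')
E
```

```text
t95.8 pos [ 516.7 -152.7   62.6] F [ 0.5 -0.5 -0. ] w 40.0
t97.5 pos [ 540.  -298.8  169.7] F [0.2 0.4 0.2] w 40.0
t98.2 pos [ 540.  -230.9  170. ] F [-0.5  0.1  0.6] w 39.9
```

View pics/cz0.png

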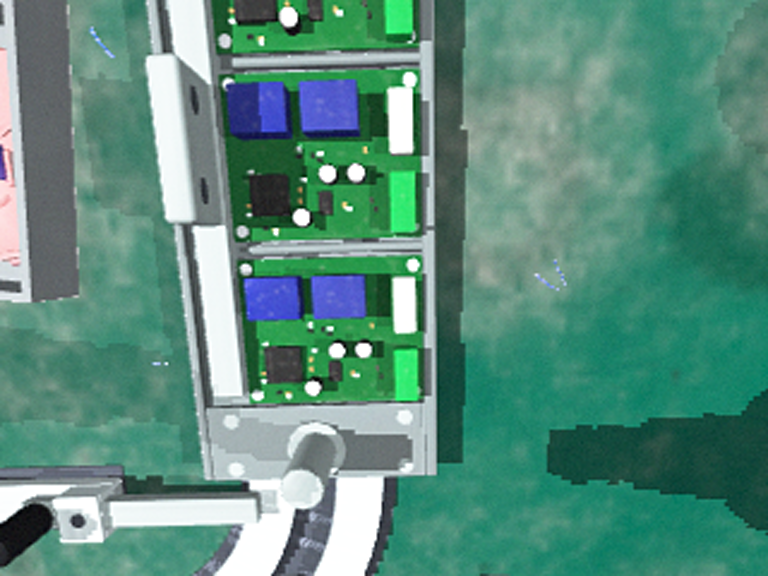

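View pics/cz1.png

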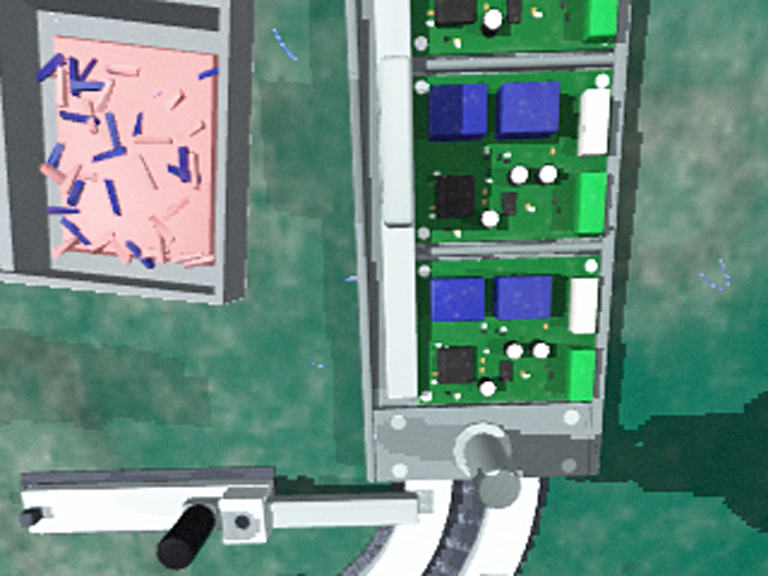

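View pics/cscz.png

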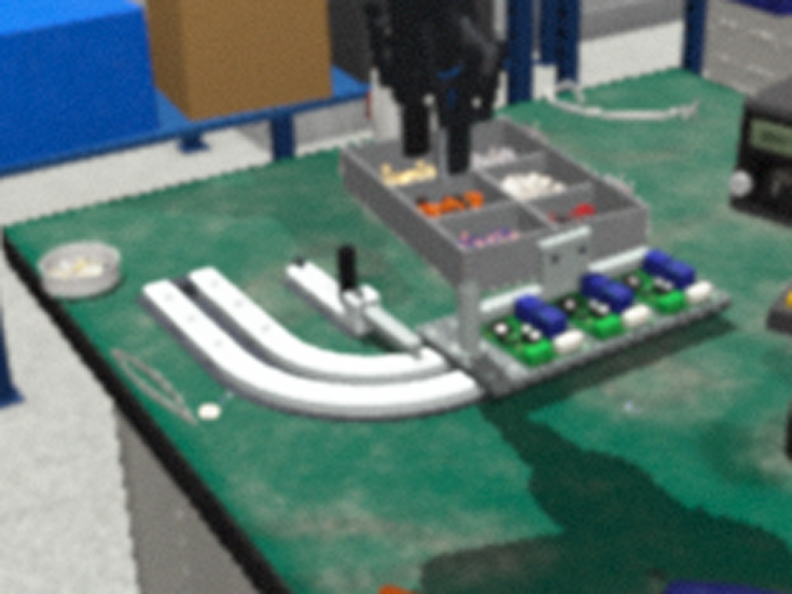

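```bash
python3 - <<'E'
from h import *
for i,x in enumerate([505,565,625]):
    ctrl.move_ptp(np.array([x,-240,130.]),DOWN(YAW)); ctrl.hold(.3); p,d,s=save('wrist','y%d'%i); st(); crop(p,220,20,430,180,3.7,'cy%d'%i)
E
```

```text
t98.9 pos [ 506.1 -240.3  131. ] F [0.1 0.2 0.1] w 40.2
t99.6 pos [ 564.3 -240.   130. ] F [-0.6  0.1 -1.1] w 40.5
t100.3 pos [ 624.2 -240.1  130. ] F [-0.5  0.3 -0.5] w 40.0
```

View pics/cy0.png

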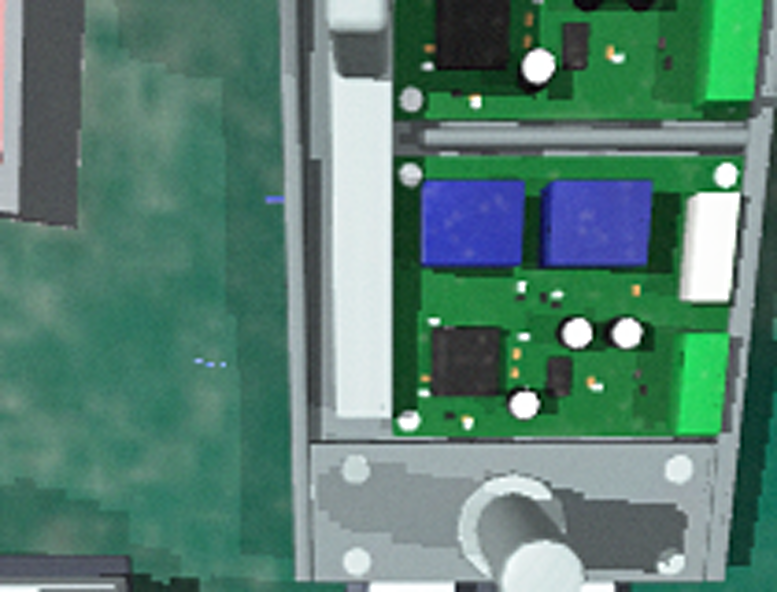

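View pics/cy1.png

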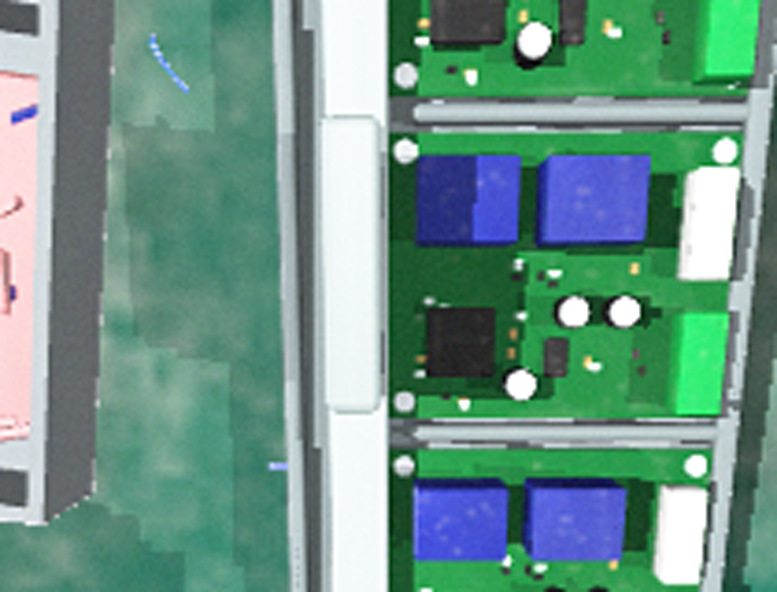

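View pics/cy2.png

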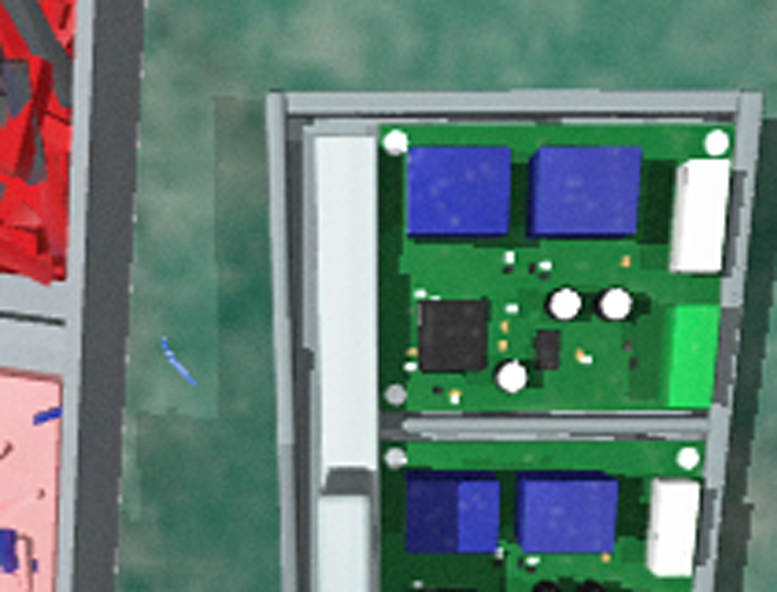

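```bash
python3 - <<'E'
from h import *
s=sensors.read_state(); ctrl.move_l(s['eef_pos']+[0,0,100],vel=200); ctrl.move_ptp(np.array([450.,-40.,280.]),DOWN(YAW)); ctrl.hold(.3); st(); p,d,s=save('top','topz'); crop(p,180,120,500,320,2.5,'ctopz')
E
```

```text
t102.3 pos [450.4 -40.6 279.7] F [-0.2 -0.7 -0. ] w 39.9
```

View pics/ctopz.png

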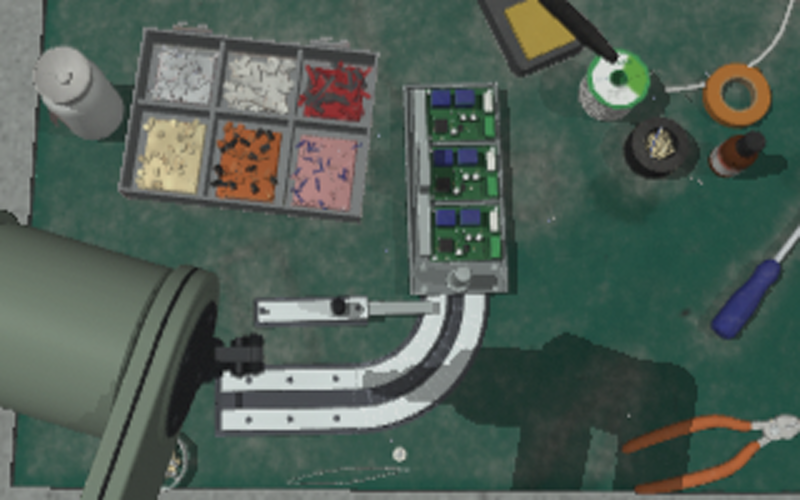

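The bottle stands, the pallet is in the bay with three boards and the bar, and the bolt is shot. Handing in.

```bash
python3 - <<'E'
from h import *
print(ctrl.finish_job())
E
```

```text
the job is handed in; nothing more can be done
None
```

I completed the whole job and handed it in at about 102 s of the 210 s allowed. The interface gives no verdict, so the result rests on my own checks.

I drew the bolt back 57 mm and led the pallet by its post round the corner to the loading end. All three boards were there, and I seated one in each pocket. I laid the bar on the ledge and used it to push all three boards home against the fence. Then I led the loaded pallet back round to the far end and shot the bolt.

**Last checks**
- **Pallet:** it ran up against the end stop twice at the same place, with the post about 0.5 mm short of the nominal home point.
- **Bolt:** it moved 58 mm before it stopped.
- **Boards and bar:** close wrist views of all three pockets show the boards flat and at the fence, with no visible gap to the bar.
- **Solvent bottle:** the top view shows it still standing.
- **Gripper:** it was clear of everything at hand-in.

**Disagreements**
- **Camera against arm:** camera and arm positions differed by about 1 mm along the pallet. At the loading end, the board screws measured 7.5 mm from the fence's outer edge, where 8.25 mm was expected. Both are within the stated calibration.
- **Pallet shift:** pushing the bar also slid the pallet about 6 mm sideways within the groove's play. It ran normally from there.

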